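# Back off a left-hand clamp nut and take out the slotted strap

### The job

The clamp strap on the bench fixture has to come off. Its lever nut has a left-hand thread, so with the closed fingertips push the lever round clockwise (seen from above), gently and by feel, until the nut is all the way up against its end stop, without forcing it; then draw the slotted strap out from under the nut by its upright tab and lay it flat in the middle of the rubber mat. Leave the nut backed off and do not disturb the tape measure, the padlock and the door latch.

Things in the scene. Friction and masses are not known exactly. Their poses are not given: they have to be found in the camera images.
- stand: Fixed clamping fixture: grey base plate 170 x 80 x 12 mm, on it a steel bed 114 x 46 mm (top 30 mm above the worktop) and an upright threaded stud 12 mm thick, top 96 mm above the worktop. Origin: on the stud's axis, at worktop height. x points along the bed to where the strap is drawn off.
- nut: Steel lever nut on the stud. Origin: on the stud's axis, under its flange (32 mm across). Clockwise from above loosens: it climbs several mm to a firm end stop 3 to 4.7 rad clockwise from where the lever is found; just where is not known, but to be felt. Anticlockwise tightens it, soon dead tight. Stays where it is left. To be pushed, not gripped; over 22 N on it, either way, is forcing it.
- lever (a point): Half-way up the nut's lever, 46 mm from the stud's axis; x points outward along it. Level bar 12 mm high, 9 mm wide, out from a hub 29 mm across to a boss 15 mm thick ending 67 mm from the axis. About 70 mm above the worktop, rising several mm as the nut is backed off. About 5 N here keeps it turning. Beside it is room for closed fingertips down to 45 mm above the worktop, out to 80 mm from the axis.
- strap: Loose aluminium strap, 128 x 42 x 6 mm (last 32 mm, under the tab, only 12 wide), 0.09 to 0.18 kg. x: along it, the way it is drawn out. Origin: on its underside, at the start on the stud's axis. Its slot, 16 mm wide, open at the -x end, straddles the stud; a 4 mm lip round the slot catches the nut's flange until the nut has climbed. Over 20 N between strap and nut is too much. Clear of stud, nut and lever once drawn 90 mm.
- strap_tab (a point): Centre, half-way up, of the strap's upright tab: 12 mm thick (across the strap, the way to grasp it), 22 mm long, 35 mm high. 95 mm along x from the strap's origin; this point is 23.5 mm, the tab's top 41 mm above the strap's underside. x: along the strap, the way it is drawn out.
- strap_mid (a point): Middle of the strap's plate, half-way through its 6 mm thickness: 53 mm back along x from the tab's centre and 20.5 mm lower. z axis up when the strap lies flat.
- mat: Fixed black ribbed rubber mat, 130 x 170 x 4 mm (x, y, z). Origin: centre of its underside, on the worktop.
- tape_measure: Loose tape measure, 36 x 72 x 59 mm, behind the work. Origin: centre of its underside. Bystander.
- padlock_1: Loose grey padlock lying down, 58 x 38 x 16 mm, behind the work. Origin: centre of its underside. Bystander.
- latch_0: Loose door latch, 57 x 91 x 25 mm, behind the work. Origin: centre of its underside. Bystander.

How it is judged:
By the outcome, as a careful person would: the job done as asked, in the order asked, and still so for the second after the job is handed in, with the robot touching nothing.
It also fails if it takes over 72 s, if anything falls off the work surface, if the arm or the gripper's body presses on something with over 40 N, if the wrist force passes 120 N, or if a joint passes its speed limit or range.

### The arm

A 6-joint arm with a two-finger parallel gripper is mounted at the origin on a cart in front of the work surface, level with it; the furniture and walls round the work are solid. World frame = base frame: x ahead of the robot, y to its left, z up, the work surface at z = 0. Lengths are in m, angles in rad, forces in N, time in s.
With the tool pointing down it reaches from about 0.3 to 0.875 m from the base axis. Payload 6.4 kg.
Tool frame: the origin (TCP) lies at the very end of the fingers, on their centre line; the grasp point (between the pads) lies 19 mm behind it; z points along the fingers, y is the direction in which the jaws open and shut (so a half turn about z gives the same grasp; the last joint's range is limited). The gripper opens to 85 mm and grips with 20 to 120 N. Pads are 22 mm wide; open, the fingers measure 114 mm over their backs; the gripper's body (76 mm by 85 mm) begins 54 mm behind the grasp point. The pads swing forward as they close: fully open they stand 13 mm farther back than shut.
Start: joints at [1.118, 0.181, 1.607, -0, 1.354, -0.206], TCP at [0.14, 0.558, 0.231] pointing down, gripper open.
Joint ranges: [-2.99, 2.99], [-0.89, 2.07], [0.3, 2.58], [-1.14, 4.28], [0, 2.63], [-3.12, 3.12]. Speed limits (rad/s): [2.57, 2.57, 3.01, 3.14, 3.14, 3.14].

### API

Orientations are given as a unit quaternion [w, x, y, z].
In Python, from bench import * gives the robot as it stands.
- The arm moves only by the tool arm_command, never from a script. Its argument "motion" is text: rows parted by semicolons, each of 7 numbers parted by spaces: the shift along the tool's x, y, z in units of 0.2 m (1.0 is 0.2 m), then the turn, a rotation vector about the tool's x, y, z in units of 60 degrees (1.0 is 60 degrees), then the opening, from 0 (shut) to 1 (fully open). In form: tx ty tz ax ay az grip; .... A call has 1 to 10 rows; each row shifts and turns the pose as measured when the row begins, along the tool's axes as they then stand; what a row does not reach is not made up. A row lasts 1/12 s, in which the tool goes at most 41.7 mm and 7.16 degrees, less where a joint would pass 70% of its speed; a pose out of reach is approached as far as the arm can. A call with a number of a shift or a turn outside -1 to 1 is refused whole. A call with a gripper value outside its range is refused whole. The fingers move at their own pace and stop on an object; the grip force is fixed at half the most. Time passes only in rows, so rows that do not move let the fingers close. It gives the time, the measured TCP pose, the force and the opening at its end, in the units of the state.
- get_obs(): the state, without advancing time (a new reading comes with each control period).
- camera(name): name is "scene" or "side" or "wrist"; returns a dict with "img" (384x512x3 uint8, red, green, blue), "intrinsics" (3x3 intrinsics, pixels), "distortion" ([k1, k2, p1, p2, k3] as OpenCV has them; the pictures are not rectified), "pose" (4x4, takes a point from camera to world coordinates); the wrist camera has in their place "mount" (4x4, takes a point from camera to tool coordinates, whose origin is the TCP and whose axes are the flange's). Camera axes: x right, y down, z forward; pixel columns grow to the right and rows downward; lengths in m; the calibration is good to about 2 mm. A picture is of the moment at which its call begins: read the wrist's pose just before it. There is no depth.
- hand_in(): hands the job in, once; it reports no verdict.
Trained networks look in the newest picture that a camera, given by its name, has taken for a name from the list of things; names that differ only in an ending like _2 or _b are one class to them, and where a whole thing is asked for, a point or a joint stands for the part that bears it (a point fixed in the world has none). Each returns a list of dicts, best first, with "conf" (0 to 1); they miss things now and then, are a little off and sometimes report something else, mostly with a low value. They report only what shows in the picture. A call takes as long as a camera call.
- search_frame(camera, target): "box" ([left, top, right, bottom] in pixels, round what is visible of it).
The state is a dict: "time_s": time; "q": joint angles; "dq": joint speeds; "joint_efforts": joint torques, N m; "eef_pos": TCP position; "eef_rot": TCP orientation; "wrist_force": force on the tool from outside, world axes, zero at the start; "torque": the same for the moment, N m; "opening": opening from 0.0 (shut) to 1.0 (fully open).
Only numpy, scipy, OpenCV 4.12 (cv2) and the standard library are available. Lean on these libraries where they do the work, as an engineer would, in place of code of your own. Each camera call takes 0.05 s, during which the arm holds its last target.

## Working session

There is one attempt and no reset: what is moved stays moved. The work goes in short steps, Python scripts to look and compute and a tool call to move; the robot and the scene stay as the last step left them, time stands still between calls to the robot, and variables do not carry over. Pictures are saved under pics/ and viewed, and the job is handed in when it is done.

Besides the shell and the picture viewer there is one more tool, called in YAML: its name, and indented under it one key for each argument. arm_command: Moves the arm, as the interface text tells. Shifts and turns lie within -1 to 1; 1 stands for 0.2 m of shift or 60 degrees of turn. Its arguments: {"type":"object","properties":{"motion":{"type":"string"}},"required":["motion"]}

```bash
ls; mkdir -p pics; python3 - <<'E'
from bench import *
import cv2
o=get_obs(); print({k:o[k] for k in o})
for n in ["scene","side","wrist"]:
    c=camera(n); cv2.imwrite(f"pics/{n}0.png",c["img"][:,:,::-1])
    print(n,c["intrinsics"],c["distortion"],c.get("pose",c.get("mount")))
    for t in ["stand","nut","lever","strap","strap_tab","mat","tape_measure","padlock_1","latch_0"]:
        print(t,[(r["box"],round(r["conf"],2)) for r in search_frame(n,t)[:2]])
print(get_obs()["time_s"])
E
```

```text
pics
{'time_s': 0.0, 'q': array([ 1.11769407e+00,  1.81534169e-01,  1.60797819e+00, -1.05298991e-05,
        1.35378577e+00, -2.06284650e-01]), 'dq': array([0.00017295, 0.00072662, 0.00086696, 0.00012678, 0.00119158,
       0.00035189]), 'joint_efforts': array([ 5.69982949e-04, -4.44862747e+01, -3.51342201e+01, -2.22339818e-04,
        8.82768334e-03, -2.86411726e-06]), 'eef_pos': array([0.14022279, 0.55709031, 0.23040242]), 'eef_rot': array([-2.71213068e-04,  1.23094622e-01,  9.92394572e-01, -8.08475789e-04]), 'wrist_force': array([-0.68248164,  0.45993991, -0.32416885]), 'torque': array([ 0.01991306, -0.00942042,  0.00703152]), 'opening': 0.9988951310512388}
scene [[401.57164646   0.         258.34784409]
 [  0.         401.57164646 192.6625365 ]
 [  0.           0.           1.        ]] [-0.07795354  0.          0.          0.          0.        ] [[ 0.86964791 -0.27392808  0.41070175  0.18465872]
 [-0.49358208 -0.49838053  0.71273668 -0.51766325]
 [ 0.00944717 -0.82254499 -0.56862157  0.58084998]
 [ 0.          0.          0.          1.        ]]
stand [([189.6, 170.7, 241.1, 2
[... 1174 characters left out ...]
2], 0.72)]
padlock_1 [([208.2, 143.7, 221.8, 164.8], 0.5)]
latch_0 [([310.9, 135.6, 346.3, 159.3], 0.94), ([156.8, 194.8, 221.8, 223.6], 0.23)]
wrist [[315.99918284   0.         256.27794261]
 [  0.         315.99918284 192.52074066]
 [  0.           0.           1.        ]] [0.00163749 0.         0.         0.         0.        ] [[ 1.55261322e-03 -9.61073725e-01 -2.76287683e-01  7.01852526e-02]
 [ 9.99998667e-01  1.63158501e-03 -5.59646034e-05 -7.95433931e-04]
 [ 5.04572952e-04 -2.76287228e-01  9.61074978e-01 -1.42101786e-01]
 [ 0.00000000e+00  0.00000000e+00  0.00000000e+00  1.00000000e+00]]
stand []
nut []
lever []
strap []
strap_tab []
mat []
tape_measure []
padlock_1 []
latch_0 []
1.5
```

```bash
python3 - <<'E'
import cv2
a=cv2.imread("pics/scene0.png");b=cv2.imread("pics/side0.png")
cv2.imwrite("pics/sceneA.png",cv2.resize(a[140:320,170:390],None,fx=3.6,fy=3.3,interpolation=cv2.INTER_CUBIC))
cv2.imwrite("pics/sideA.png",cv2.resize(b[120:270,140:370],None,fx=3.4,fy=3.4,interpolation=cv2.INTER_CUBIC))
E
```

```text
(no output)
```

View pics/scene0.png

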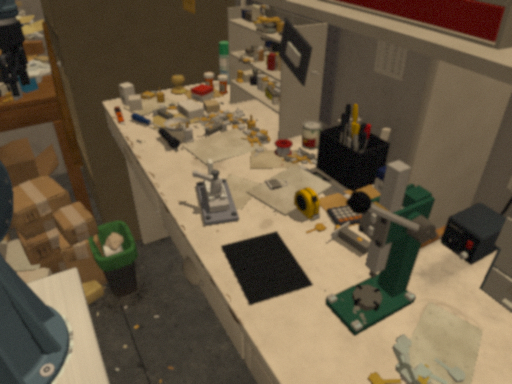

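View pics/side0.png

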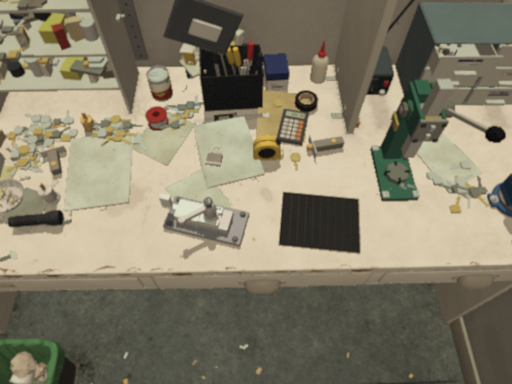

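```bash
ls pics
```

```text
scene0.png
sceneA.png
side0.png
sideA.png
wrist0.png
```

View pics/sideA.png

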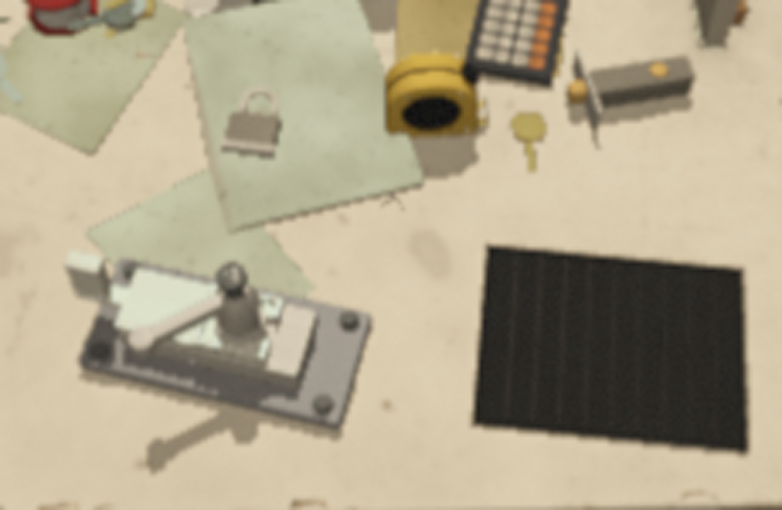

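View pics/sceneA.png

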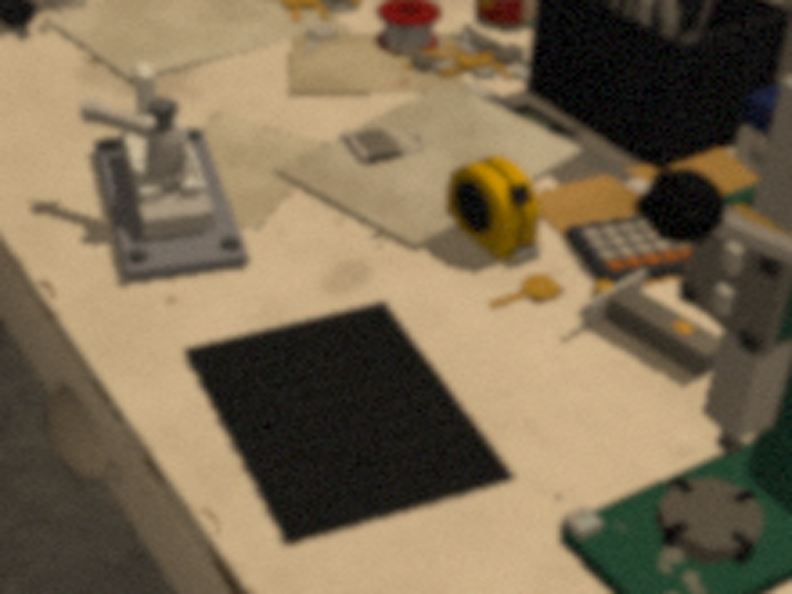

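```bash
cat > h.py <<'E'
import numpy as np, cv2
from scipy.spatial.transform import Rotation as R
from bench import *
def Tobs(o):
    w,x,y,z=o["eef_rot"]; T=np.eye(4); T[:3,:3]=R.from_quat([x,y,z,w]).as_matrix(); T[:3,3]=o["eef_pos"]; return T
def cam(name,save=None):
    o=get_obs(); c=camera(name)
    if save: cv2.imwrite(f"pics/{save}.png",c["img"][:,:,::-1])
    c["P"]=c["pose"] if "pose" in c else Tobs(o)@c["mount"]
    return c
def ray(c,uv):
    p=cv2.undistortPoints(np.array([[uv]],float),c["intrinsics"],c["distortion"])[0,0]
    return c["P"][:3,3], c["P"][:3,:3]@np.array([p[0],p[1],1])
def at(c,uv,z):
    o,d=ray(c,uv); return o+d*(z-o[2])/d[2]
def proj(c,X):
    X=np.atleast_2d(X); Ti=np.linalg.inv(c["P"]); r=cv2.Rodrigues(Ti[:3,:3])[0]
    return cv2.projectPoints(X.astype(float),r,Ti[:3,3],c["intrinsics"],c["distortion"])[0][:,0]
E
python3 - <<'E'
from h import *
c=cam("side")
f=lambda u,v:(140+u/3.4,120+v/3.4)
for n,u,v,z in [("plate LB",85,365,.012),("RB",338,420,.012),("RT",369,320,.012),("LT",112,262,.012),("studtop",231,270,.096),("tabtop",85,258,.071),("leverend",135,340,.076),
 ("matTL",488,246,.004),("TR",743,268,.004),("BL",475,424,.004),("BR",746,450,.004),("tape",430,130,0),("padlock",252,135,.01),("latch",640,85,.0)]:
    print(n,at(c,f(u,v),z).round(3))
E
```

```text
plate LB [0.474 0.308 0.012]
RB [0.434 0.152 0.012]
RT [0.501 0.132 0.012]
LT [0.547 0.297 0.012]
studtop [0.491 0.211 0.096]
tabtop [0.516 0.301 0.071]
leverend [0.458 0.266 0.076]
matTL [0.559 0.053 0.004]
TR [ 0.538 -0.112  0.004]
BL [0.433 0.069 0.004]
BR [ 0.412 -0.094  0.004]
tape [0.656 0.087 0.   ]
padlock [0.647 0.21  0.01 ]
latch [ 0.692 -0.064  0.   ]
```

View pics/wrist0.png

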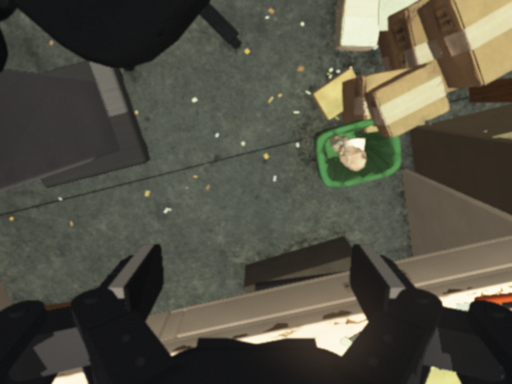

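```bash
cat >> h.py <<'E'
def down(phi):  # tool down, tool x at world angle phi (deg)
    p=np.radians(phi); x=np.array([np.cos(p),np.sin(p),0]); z=np.array([0,0,-1.]); return np.stack([x,np.cross(z,x),z],1)
def phi(T): return np.degrees(np.arctan2(T[1,0],T[0,0]))
def plan(wps,grip,T=None):
    """wps: list of (x,y,z,phi); prints rows"""
    T=Tobs(get_obs()) if T is None else T; rows=[]
    for x,y,z,p in wps:
        G=np.eye(4); G[:3,:3]=down(p); G[:3,3]=[x,y,z]
        D=T[:3,:3].T@(G[:3,3]-T[:3,3]); rv=R.from_matrix(T[:3,:3].T@G[:3,:3]).as_rotvec()
        a=np.degrees(rv)/60
        rows.append(" ".join(f"{v:.3f}" for v in [*(D/0.2),*a])+f" {grip:g}"); T=G
    print("; ".join(rows))
def lin(a,b,n): 
    a=np.array(a,float);b=np.array(b,float); return [a+(b-a)*(i+1)/n for i in range(n)]
E
python3 - <<'E'
from h import *
T=Tobs(get_obs()); a=[*T[:3,3],phi(T)%360]; print(a)
plan(lin(a,[.437,.232,.23,285],20),0)
E
```

```text
[np.float64(0.14044538893593175), np.float64(0.5576199779300836), np.float64(0.23129139365137133), np.float64(165.85986641144262)]
-0.092 -0.061 0.000 0.000 -0.000 -0.099 0; -0.085 -0.070 0.000 0.000 0.000 -0.099 0; -0.077 -0.078 0.000 0.000 0.000 -0.099 0; -0.069 -0.086 0.000 0.000 0.000 -0.099 0; -0.059 -0.093 0.000 0.000 0.000 -0.099 0; -0.049 -0.098 0.000 0.000 0.000 -0.099 0; -0.039 -0.103 0.000 0.000 0.000 -0.099 0; -0.028 -0.106 0.000 0.000 0.000 -0.099 0; -0.017 -0.109 0.000 0.000 0.000 -0.099 0; -0.005 -0.110 0.000 0.000 0.000 -0.099 0; 0.006 -0.110 0.000 0.000 0.000 -0.099 0; 0.017 -0.109 0.000 0.000 0.000 -0.099 0; 0.029 -0.106 0.000 0.000 0.000 -0.099 0; 0.039 -0.103 0.000 0.000 0.000 -0.099 0; 0.050 -0.098 0.000 0.000 0.000 -0.099 0; 0.060 -0.092 0.000 0.000 0.000 -0.099 0; 0.069 -0.086 0.000 0.000 0.000 -0.099 0; 0.078 -0.078 0.000 0.000 0.000 -0.099 0; 0.085 -0.070 0.000 0.000 0.000 -0.099 0; 0.092 -0.060 0.000 0.000 0.000 -0.099 0
```

arm_command:
  motion: "-0.09 -0.06 0 0 0 -0.1 0; -0.085 -0.07 0 0 0 -0.1 0; -0.075 -0.08 0 0 0 -0.1 0; -0.07 -0.085 0 0 0 -0.1 0; -0.06 -0.09 0 0 0 -0.1 0; -0.05 -0.1 0 0 0 -0.1 0; -0.04 -0.1 0 0 0 -0.1 0; -0.03 -0.105 0 0 0 -0.1 0; -0.015 -0.11 0 0 0 -0.1 0; -0.005 -0.11 0 0 0 -0.1 0"

```text
time_s: 2.38
eef_pos: [0.2947, 0.3955, 0.2315]
eef_rot: [0.001, -0.415, 0.91, 0.001]
wrist_force: [0.2, 0.3, -0.1]
opening: -0.002
```

arm_command:
  motion: "0.005 -0.11 0 0 0 -0.1 0; 0.015 -0.11 0 0 0 -0.1 0; 0.03 -0.105 0 0 0 -0.1 0; 0.04 -0.1 0 0 0 -0.1 0; 0.05 -0.1 0 0 0 -0.1 0; 0.06 -0.09 0 0 0 -0.1 0; 0.07 -0.085 0 0 0 -0.1 0; 0.08 -0.08 0 0 0 -0.1 0; 0.085 -0.07 0 0 0 -0.1 0; 0.09 -0.06 0 0 0 -0.1 0"

```text
time_s: 3.22
eef_pos: [0.4552, 0.2663, 0.2319]
eef_rot: [0.009, 0.808, -0.589, 0.019]
wrist_force: [0.9, 0.3, 0.5]
opening: -0.001
```

```bash
python3 - <<'E'
from h import *
o=get_obs();T=Tobs(o); print(o["time_s"],o["eef_pos"],phi(T)%360,o["q"],o["wrist_force"],o["opening"])
c=cam("wrist","w1"); print(T[:3,:3].round(3))
for t in ["stand","nut","lever","strap_tab"]: print(t,[(r["box"],round(r["conf"],2)) for r in search_frame("wrist",t)[:2]])
E
```

```text
3.2167 [0.45516494 0.26634396 0.2319052 ] 287.80096254338673 [ 0.32956526  0.07534175  1.72396972 -0.04223809  1.33580882 -3.11316243] [0.85484158 0.26715385 0.52830543] -0.0007523401023692916
[[ 0.305 -0.952  0.02 ]
 [-0.951 -0.306 -0.037]
 [ 0.041 -0.007 -0.999]]
stand [([172.1, 41.5, 309.1, 201.7], 0.69)]
nut [([229.2, 103.5, 261.0, 192.0], 0.87), ([184.1, 92.1, 268.6, 209.5], 0.56)]
lever [([233.5, 99.5, 260.3, 185.4], 0.81)]
strap_tab [([182.4, 90.8, 270.8, 207.0], 0.78)]
```

View pics/w1.png

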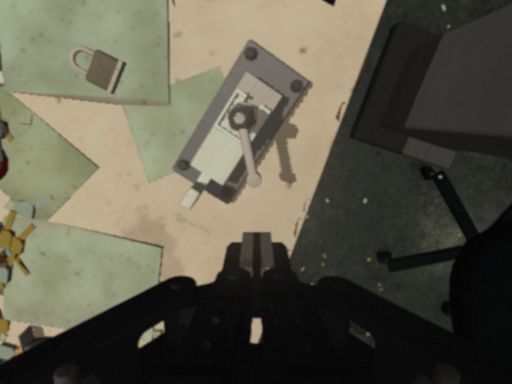

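```bash
python3 - <<'E'
import cv2
a=cv2.imread("pics/w1.png")
cv2.imwrite("pics/w1z.png",cv2.resize(a[30:215,165:315],None,fx=3.2,fy=3.2,interpolation=cv2.INTER_CUBIC))
E
```

```text
(no output)
```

View pics/w1z.png

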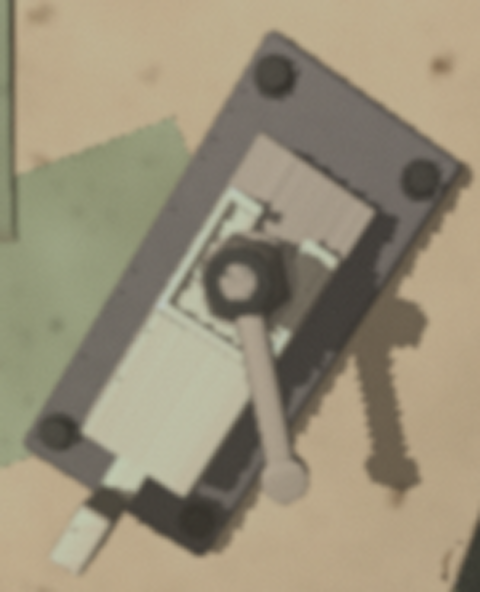

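```bash
python3 - <<'E'
from h import *
import pickle
c=cam("wrist","w2")
im=[cv2.imread(f"pics/{n}.png").astype(int) for n in("w1","w2")]; print(abs(im[0]-im[1]).mean(), get_obs()["dq"].round(3))
f=lambda u,v:(165+u/3.2,30+v/3.2)
P=[]
for n,u,v,z in [("c1",275,32,.012),("c2",468,168,.012),("c3",205,555,.012),("c4",25,440,.012),("stud",237,282,.096),("boss",285,480,.076),("tab",81,540,.071)]:
    p=at(c,f(u,v),z);P.append(p); print(n,p.round(4))
P=np.array(P); print("centre",P[:4].mean(0), [np.linalg.norm(P[i]-P[(i+1)%4]).round(4) for i in range(4)])
d=P[3]-P[0]; e=P[2]-P[1]; print(np.degrees(np.arctan2(d[1],d[0])),np.degrees(np.arctan2(e[1],e[0])))
l=P[5]-P[4]; print("lever",np.degrees(np.arctan2(l[1],l[0])),np.linalg.norm(l[:2]))
l=P[6]-P[4]; print("tab",np.degrees(np.arctan2(l[1],l[0])),np.linalg.norm(l[:2]))
E
```

```text
6.713987562391493 [ 0.002 -0.006  0.002 -0.    -0.003  0.003]
c1 [0.5025 0.1385 0.012 ]
c2 [0.4267 0.158  0.012 ]
c3 [0.4704 0.3176 0.012 ]
c4 [0.5455 0.2972 0.012 ]
stud [0.4853 0.2169 0.096 ]
boss [0.4546 0.2683 0.076 ]
tab [0.5086 0.3078 0.071 ]
centre [0.48628162 0.22784106 0.012     ] [np.float64(0.0783), np.float64(0.1655), np.float64(0.0779), np.float64(0.1644)]
74.84015345000878 74.6767233587657
lever 120.83440499346985 0.059839524556348625
tab 75.62237867095031 0.09390304131984548
```

```bash
python3 - <<'E'
from h import *
o=get_obs(); print(o["eef_pos"],phi(Tobs(o))%360,o["q"][5])
a=cv2.imread("pics/w2.png")
cv2.imwrite("pics/w2z.png",cv2.resize(a[30:215,165:315],None,fx=3.2,fy=3.2,interpolation=cv2.INTER_CUBIC))
E
```

```text
[0.45116293 0.27115789 0.23133833] 288.57933586324253 -3.1177931084061266
```

View pics/w2z.png

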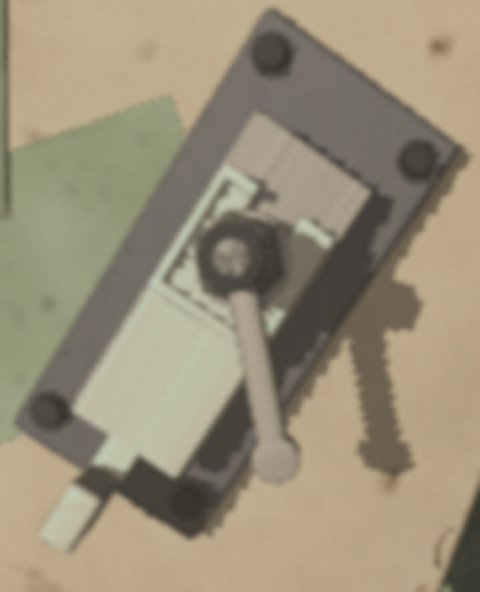

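```bash
python3 - <<'E'
from h import *
c=cam("wrist")
f=lambda u,v:(165+u/3.2,30+v/3.2)
P=[]
for n,u,v,z in [("c1",271,8,.012),("c2",462,150,.012),("c3",195,538,.012),("c4",17,420,.012),("stud",233,256,.096),("boss",276,457,.076),("tab",70,518,.071)]:
    p=at(c,f(u,v),z);P.append(p); print(n,p.round(4))
P=np.array(P); print("centre",P[:4].mean(0), [np.linalg.norm(P[i]-P[(i+1)%4]).round(4) for i in range(4)])
d=P[3]-P[0]; e=P[2]-P[1]; print(np.degrees(np.arctan2(d[1],d[0])),np.degrees(np.arctan2(e[1],e[0])))
l=P[5]-P[4]; print("lever",np.degrees(np.arctan2(l[1],l[0])),np.linalg.norm(l[:2]))
l=P[6]-P[4]; print("tab",np.degrees(np.arctan2(l[1],l[0])),np.linalg.norm(l[:2]))
E
```

```text
c1 [0.5061 0.132  0.012 ]
c2 [0.4307 0.1532 0.012 ]
c3 [0.4759 0.3125 0.012 ]
c4 [0.5502 0.291  0.012 ]
stud [0.4884 0.2107 0.096 ]
boss [0.4594 0.2624 0.076 ]
tab [0.5138 0.3021 0.071 ]
centre [0.4907415  0.22216773 0.012     ] [np.float64(0.0784), np.float64(0.1656), np.float64(0.0773), np.float64(0.1651)]
74.50145971726468 74.15213883294426
lever 119.26890564736946 0.05924514628208355
tab 74.46821490178789 0.09484515321135302
```

```bash
python3 - <<'E'
from h import *
o=get_obs();T=Tobs(o); a=[*T[:3,3],phi(T)%360]
plan(lin(a,[.433,.232,.15,270],4)+lin([.433,.232,.15,270],[.433,.232,.052,270],4),0)
E
```

```text
0.035 0.038 0.103 -0.007 -0.036 0.077 0; 0.042 0.034 0.102 0.000 0.000 0.077 0; 0.045 0.030 0.102 0.000 0.000 0.077 0; 0.047 0.027 0.102 0.000 0.000 0.077 0; 0.000 0.000 0.122 0.000 0.000 0.000 0; 0.000 0.000 0.123 0.000 0.000 0.000 0; 0.000 0.000 0.123 0.000 0.000 0.000 0; 0.000 0.000 0.122 0.000 0.000 0.000 0
```

arm_command:
  motion: "0.035 0.04 0.1 -0.007 -0.036 0.08 0; 0.04 0.035 0.1 0 0 0.08 0; 0.045 0.03 0.1 0 0 0.08 0; 0.045 0.03 0.1 0 0 0.08 0; 0 0 0 0 0 0 0; 0 0 0 0 0 0 0"

```text
time_s: 4.07
eef_pos: [0.4299, 0.233, 0.1519]
eef_rot: [0.004, -0.7, 0.715, 0.0]
wrist_force: [0.5, 0.4, 1.0]
opening: 0.001
```

```bash
python3 - <<'E'
from h import *
o=get_obs();T=Tobs(o); a=[*T[:3,3],phi(T)%360];print(a,o["q"][5],o["wrist_force"])
plan([[.433,.232,.12,270]]+lin([.433,.232,.12,270],[.433,.232,.052,270],3),0)
E
```

```text
[np.float64(0.42990172589633247), np.float64(0.2329971764081088), np.float64(0.15194865442401723), np.float64(268.7913282756741)] -2.87112292562864 [0.49601578 0.36487879 1.02622638]
0.005 -0.015 0.160 -0.005 0.005 -0.020 0; 0.000 0.000 0.113 0.000 0.000 0.000 0; 0.000 0.000 0.113 0.000 0.000 0.000 0; 0.000 0.000 0.113 0.000 0.000 0.000 0
```

arm_command:
  motion: "0.005 -0.015 0.15 -0.005 0.005 -0.02 0; 0 0 0.11 0 0 0 0; 0 0 0.11 0 0 0 0; 0 0 0.11 0 0 0 0; 0 0 0 0 0 0 0; 0 0 0 0 0 0 0"

```text
time_s: 4.57
eef_pos: [0.4416, 0.2371, 0.063]
eef_rot: [-0.007, 0.713, -0.701, 0.004]
wrist_force: [0.2, -0.4, -0.7]
opening: 0.002
```

```bash
python3 - <<'E'
from h import *
o=get_obs();T=Tobs(o); a=[*T[:3,3],phi(T)%360];print(a,o["q"][5],o["wrist_force"],o["torque"])
c=cam("wrist","w3"); cam("scene","s3")
im=cv2.imread("pics/s3.png"); cv2.imwrite("pics/s3z.png",cv2.resize(im[120:260,150:300],None,fx=4,fy=4,interpolation=cv2.INTER_CUBIC))
E
```

```text
[np.float64(0.4416104476316335), np.float64(0.2371138858481947), np.float64(0.06297408089250212), np.float64(271.02036569552973)] -2.9052806938967173 [ 0.21214185 -0.36011897 -0.68135762] [ 0.00548971 -0.00952571  0.01368017]
```

View pics/w3.png

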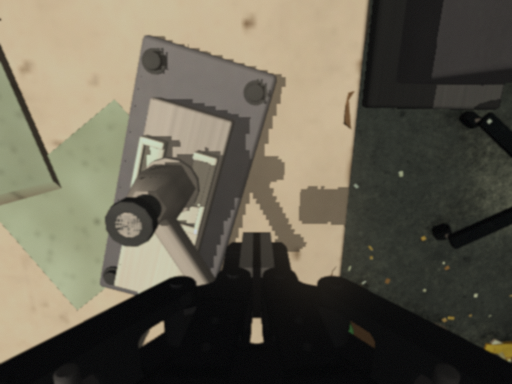

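View pics/s3z.png

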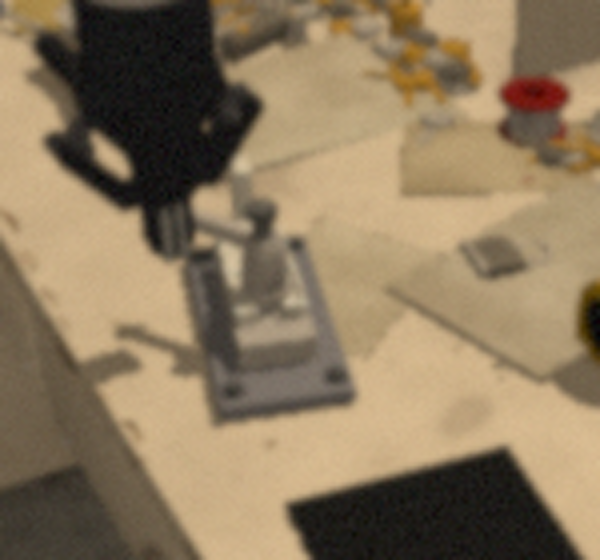

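```bash
cat >> h.py <<'E'
STUD=np.array([.489,.2108])
def st():
    o=get_obs();T=Tobs(o);d=T[:2,3]-STUD;psi=np.degrees(np.arctan2(d[1],d[0]));r=np.hypot(*d)
    t=np.radians(psi-90);F=o["wrist_force"];ft=F[0]*np.cos(t)+F[1]*np.sin(t);fr=F[0]*d[0]/r+F[1]*d[1]/r
    print("t",o["time_s"],"psi",psi.round(1),"r",(r*1e3).round(1),"z",(T[2,3]*1e3).round(1),"phi-psi",((phi(T)-psi)%360).round(1),"F tan(cw) %.1f rad %.1f z %.1f"%(ft,fr,F[2]),"torq",o["torque"].round(2),"q6",o["q"][5].round(2),"tilt",T[:2,2].round(3))
    return psi,r
def arc(n,d,r=.050,z=.055,off=122,grip=0):
    psi,_=st(); psi0=psi
    w=[]
    for i in range(n):
        p=psi-d*(i+1);w.append((STUD[0]+r*np.cos(np.radians(p)),STUD[1]+r*np.sin(np.radians(p)),z,p+off))
    plan(w,grip)
E
python3 -c "
from h import *
arc(6,1.5)"
```

```text
t 4.6667 psi 150.9 r 54.0 z 63.5 phi-psi 120.1 F tan(cw) 0.7 rad 0.2 z -0.3 torq [0.04 0.01 0.01] q6 -2.9 tilt [0.017 0.005]
0.005 -0.020 0.043 -0.016 0.005 -0.006 0; -0.006 -0.004 0.000 0.000 0.000 0.025 0; -0.006 -0.004 0.000 0.000 0.000 0.025 0; -0.006 -0.004 0.000 0.000 0.000 0.025 0; -0.006 -0.004 0.000 0.000 0.000 0.025 0; -0.006 -0.004 0.000 0.000 0.000 0.025 0
```

arm_command:
  motion: "0.003 -0.01 0.022 -0.008 0.003 -0.003 0; 0.003 -0.01 0.022 -0.008 0.003 -0.003 0; -0.006 -0.004 0 0 0 0.025 0; -0.006 -0.004 0 0 0 0.025 0; -0.006 -0.004 0 0 0 0.025 0; -0.006 -0.004 0 0 0 0.025 0"

```text
time_s: 5.17
eef_pos: [0.4525, 0.2411, 0.0594]
eef_rot: [-0.0, -0.678, 0.735, -0.001]
wrist_force: [-4.2, -2.4, -0.1]
opening: -0.0
```

```bash
python3 -c "
from h import *
arc(6,2)"
```

```text
t 5.1667 psi 140.4 r 47.5 z 59.4 phi-psi 125.0 F tan(cw) -4.5 rad 1.7 z -0.1 torq [-0.51  0.75 -0.03] q6 -2.8 tilt [ 0.002 -0.002]
-0.014 0.005 0.022 -0.002 -0.002 0.083 0; -0.007 -0.005 0.000 0.000 0.000 0.033 0; -0.007 -0.005 0.000 0.000 0.000 0.033 0; -0.007 -0.005 0.000 0.000 0.000 0.033 0; -0.007 -0.005 0.000 0.000 0.000 0.033 0; -0.007 -0.005 0.000 0.000 0.000 0.033 0
```

```bash
sed -i 's/r=.050,z=.055,off=122/r=.049,z=.056,off=124/' h.py; python3 -c "
from h import *
arc(10,3)"
```

```text
t 5.1667 psi 140.4 r 47.5 z 59.4 phi-psi 125.0 F tan(cw) -4.5 rad 1.7 z -0.1 torq [-0.51  0.75 -0.03] q6 -2.8 tilt [ 0.002 -0.002]
-0.015 -0.001 0.017 -0.002 -0.002 0.067 0; -0.010 -0.007 0.000 0.000 0.000 0.050 0; -0.010 -0.007 0.000 0.000 0.000 0.050 0; -0.010 -0.007 0.000 0.000 0.000 0.050 0; -0.010 -0.007 0.000 0.000 0.000 0.050 0; -0.010 -0.007 0.000 0.000 0.000 0.050 0; -0.010 -0.007 0.000 0.000 0.000 0.050 0; -0.010 -0.007 0.000 0.000 0.000 0.050 0; -0.010 -0.007 0.000 0.000 0.000 0.050 0; -0.010 -0.007 0.000 0.000 0.000 0.050 0
```

arm_command:
  motion: "-0.012 -0.003 0.008 0 0 0.05 0; -0.01 -0.007 0.008 0 0 0.05 0; -0.01 -0.007 0 0 0 0.05 0; -0.01 -0.007 0 0 0 0.05 0"

```text
time_s: 5.5
eef_pos: [0.4556, 0.2468, 0.057]
eef_rot: [-0.006, -0.595, 0.804, -0.0]
wrist_force: [-5.8, -1.0, 3.3]
opening: -0.0
```

```bash
python3 -c "
from h import *
arc(10,3)"
```

```text
t 5.5 psi 132.9 r 49.1 z 57.0 phi-psi 120.1 F tan(cw) -5.0 rad 3.2 z 3.3 torq [-0.2   0.85  0.04] q6 -2.57 tilt [-0.009 -0.008]
-0.011 -0.007 0.005 0.006 -0.009 -0.015 0; -0.010 -0.007 0.000 0.000 0.000 0.050 0; -0.010 -0.007 0.000 0.000 0.000 0.050 0; -0.010 -0.007 0.000 0.000 0.000 0.050 0; -0.010 -0.007 0.000 0.000 0.000 0.050 0; -0.010 -0.007 0.000 0.000 0.000 0.050 0; -0.010 -0.007 0.000 0.000 0.000 0.050 0; -0.010 -0.007 0.000 0.000 0.000 0.050 0; -0.010 -0.007 0.000 0.000 0.000 0.050 0; -0.010 -0.007 0.000 0.000 0.000 0.050 0
```

arm_command:
  motion: "-0.014 -0.009 0 0.003 -0.005 0.035 0; -0.014 -0.01 0 0.003 -0.004 0.045 0; -0.014 -0.01 0 0 0 0.045 0; -0.014 -0.01 0 0 0 0.045 0; -0.014 -0.01 0 0 0 0.045 0; -0.014 -0.01 0 0 0 0.045 0"

```text
time_s: 6.0
eef_pos: [0.4677, 0.2553, 0.0575]
eef_rot: [-0.01, -0.475, 0.88, 0.001]
wrist_force: [-5.3, -1.1, 2.7]
opening: -0.004
```

```bash
python3 -c "
from h import *
arc(3,4)"
```

```text
t 6.0 psi 115.6 r 49.3 z 57.5 phi-psi 121.1 F tan(cw) -5.3 rad 1.3 z 2.7 torq [-0.23  0.74  0.01] q6 -2.28 tilt [-0.018 -0.008]
-0.014 -0.011 0.007 0.010 -0.016 0.019 0; -0.014 -0.010 0.000 0.000 0.000 0.067 0; -0.014 -0.010 0.000 0.000 0.000 0.067 0
```

arm_command:
  motion: "-0.017 -0.012 0.003 0.005 -0.008 0.045 0; -0.017 -0.012 0 0.005 -0.008 0.055 0; -0.017 -0.012 0 0 0 0.06 0; -0.017 -0.012 0 0 0 0.06 0; -0.017 -0.012 0 0 0 0.06 0; -0.017 -0.012 0 0 0 0.06 0; -0.017 -0.012 0 0 0 0.06 0; -0.017 -0.012 0 0 0 0.06 0"

```text
time_s: 6.67
eef_pos: [0.4928, 0.26, 0.0581]
eef_rot: [-0.013, -0.242, 0.97, -0.0]
wrist_force: [-5.9, 0.5, 3.1]
opening: -0.0
```

```bash
python3 -c "
from h import *
arc(3,5)"
```

```text
t 6.6667 psi 85.6 r 49.4 z 58.1 phi-psi 122.4 F tan(cw) -6.0 rad 0.1 z 3.1 torq [-0.01  0.85 -0.14] q6 -1.79 tilt [-0.025 -0.006]
-0.017 -0.014 0.010 0.005 -0.024 0.057 0; -0.017 -0.013 0.000 0.000 0.000 0.083 0; -0.017 -0.013 0.000 0.000 0.000 0.083 0
```

arm_command:
  motion: "-0.017 -0.012 0.004 0.003 -0.01 0.06 0; -0.017 -0.012 0.004 0.002 -0.01 0.06 0; -0.017 -0.012 0 0 -0.003 0.063 0; -0.017 -0.012 0 0 -0.003 0.063 0; -0.017 -0.012 0 0 -0.003 0.063 0; -0.017 -0.012 0 0 -0.003 0.063 0; -0.017 -0.012 0 0 -0.003 0.063 0; -0.017 -0.012 0 0 -0.003 0.063 0; -0.017 -0.012 0 0 -0.003 0.063 0; -0.017 -0.012 0 0 -0.003 0.063 0"

```text
time_s: 7.5
eef_pos: [0.5222, 0.2486, 0.0587]
eef_rot: [-0.002, 0.096, 0.995, 0.002]
wrist_force: [-5.0, 3.3, 0.2]
opening: 0.001
```

```bash
python3 -c "
from h import *
arc(3,5)"
```

```text
t 7.5 psi 48.7 r 50.3 z 58.7 phi-psi 120.3 F tan(cw) -5.9 rad -0.8 z 0.2 torq [ 0.59  0.66 -0.12] q6 -1.15 tilt [-0.004  0.005]
-0.015 -0.017 0.013 0.004 -0.005 0.021 0; -0.017 -0.013 0.000 0.000 0.000 0.083 0; -0.017 -0.013 0.000 0.000 0.000 0.083 0
```

arm_command:
  motion: "-0.016 -0.013 0.004 0.002 -0.003 0.055 0; -0.016 -0.013 0.004 0.002 -0.003 0.055 0; -0.017 -0.013 0 0 0 0.06 0; -0.017 -0.013 0 0 0 0.063 0; -0.017 -0.013 0 0 0 0.063 0; -0.017 -0.013 0 0 0 0.063 0; -0.017 -0.013 0 0 0 0.063 0; -0.017 -0.013 0 0 0 0.063 0; -0.017 -0.013 0 0 0 0.063 0; -0.017 -0.013 0 0 0 0.063 0"

```text
time_s: 8.33
eef_pos: [0.5378, 0.2214, 0.0602]
eef_rot: [-0.008, 0.418, 0.909, 0.006]
wrist_force: [-1.3, 5.9, -2.5]
opening: 0.003
```

```bash
python3 -c "
from h import *
arc(3,5)
cam('side','sd4')"
```

```text
t 8.3333 psi 12.3 r 49.9 z 60.2 phi-psi 118.3 F tan(cw) -6.1 rad -0.1 z -2.5 torq [ 0.9   0.01 -0.03] q6 -0.54 tilt [-0.009  0.017]
-0.017 -0.015 0.021 0.004 -0.018 -0.011 0; -0.017 -0.013 0.000 0.000 0.000 0.083 0; -0.017 -0.013 0.000 0.000 0.000 0.083 0
```

View pics/sd4.png

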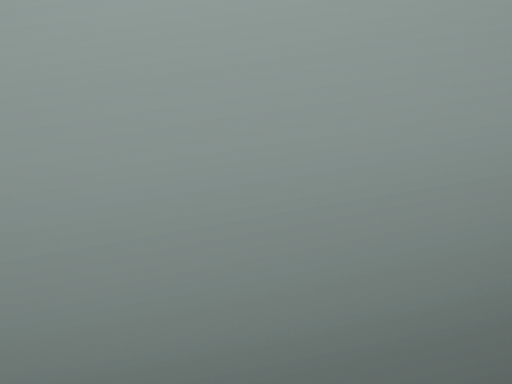

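arm_command:
  motion: "-0.017 -0.013 0.008 0.002 -0.01 0.05 0; -0.017 -0.013 0.008 0.002 -0.01 0.05 0; -0.017 -0.013 0.002 0 -0.003 0.06 0; -0.017 -0.013 0.002 0 -0.003 0.06 0; -0.017 -0.013 0.002 0 -0.003 0.06 0; -0.017 -0.013 0.002 0 -0.003 0.06 0; -0.017 -0.013 0.002 0 -0.003 0.06 0; -0.017 -0.013 0.002 0 -0.003 0.06 0"

```text
time_s: 9.05
eef_pos: [0.538, 0.1968, 0.0602]
eef_rot: [0.008, 0.628, 0.778, 0.004]
wrist_force: [1.2, 5.2, -2.5]
opening: -0.004
```

```bash
python3 -c "
from h import *
arc(3,4)
cam('wrist','w4')"
```

```text
t 9.05 psi -15.9 r 51.0 z 60.2 phi-psi 118.1 F tan(cw) -5.4 rad -0.3 z -2.5 torq [ 0.9  -0.24 -0.03] q6 -0.06 tilt [ 0.017 -0.004]
-0.010 -0.018 0.021 0.015 0.008 -0.032 0; -0.014 -0.010 0.000 0.000 0.000 0.067 0; -0.014 -0.010 0.000 0.000 0.000 0.067 0
```

View pics/w4.png

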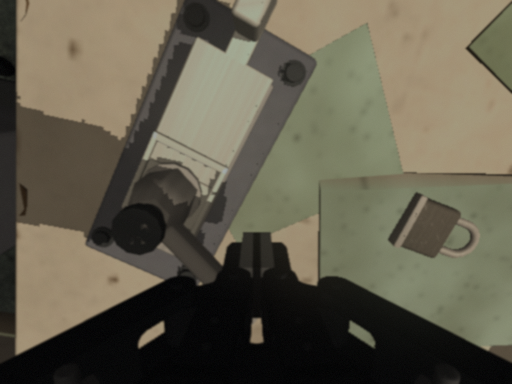

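arm_command:
  motion: "-0.01 -0.008 0.005 0.005 0.003 0.02 0; -0.01 -0.008 0.005 0.005 0.003 0.025 0; -0.01 -0.008 0.002 0.002 0.002 0.03 0; -0.01 -0.008 0.002 0 0 0.03 0; -0.01 -0.008 0.002 0 0 0.03 0; -0.01 -0.008 0.002 0 0 0.03 0; -0.01 -0.008 0.002 0 0 0.03 0; -0.01 -0.008 0.002 0 0 0.03 0"

```text
time_s: 9.77
eef_pos: [0.5346, 0.1875, 0.0608]
eef_rot: [0.0, 0.713, 0.701, 0.011]
wrist_force: [2.2, 4.1, -3.4]
opening: -0.004
```

```bash
python3 -c "
from h import *
arc(3,3)"
```

```text
t 9.7667 psi -27.1 r 51.2 z 60.8 phi-psi 116.1 F tan(cw) -4.7 rad 0.0 z -3.4 torq [ 0.79 -0.38 -0.04] q6 0.13 tilt [0.016 0.016]
-0.007 -0.016 0.024 0.016 -0.015 -0.082 0; -0.010 -0.007 0.000 0.000 0.000 0.050 0; -0.010 -0.007 0.000 0.000 0.000 0.050 0
```

arm_command:
  motion: "-0.01 -0.01 0.008 0.005 -0.005 0.02 0; -0.01 -0.01 0.006 0.005 -0.005 0.02 0; -0.01 -0.01 0.004 0.003 -0.003 0.025 0; -0.011 -0.009 0.003 0 0 0.03 0; -0.011 -0.009 0.003 0 0 0.03 0; -0.011 -0.009 0.003 0 0 0.03 0; -0.011 -0.009 0.003 0 0 0.03 0; -0.011 -0.009 0.003 0 0 0.03 0; -0.011 -0.009 0.003 0 0 0.03 0; -0.011 -0.009 0.003 0 0 0.03 0"

```text
time_s: 10.6
eef_pos: [0.5284, 0.1773, 0.0614]
eef_rot: [0.002, 0.803, 0.596, 0.018]
wrist_force: [3.5, 4.0, -2.2]
opening: -0.001
```

```bash
python3 -c "
from h import *
arc(3,3)"
```

```text
t 10.6 psi -40.3 r 51.8 z 61.4 phi-psi 113.5 F tan(cw) -5.3 rad 0.1 z -2.2 torq [ 0.64 -0.52 -0.1 ] q6 0.39 tilt [0.031 0.018]
-0.007 -0.019 0.026 0.025 -0.023 -0.126 0; -0.010 -0.007 0.000 0.000 0.000 0.050 0; -0.010 -0.007 0.000 0.000 0.000 0.050 0
```

arm_command:
  motion: "-0.01 -0.012 0.007 0.006 -0.006 0 0; -0.01 -0.012 0.007 0.006 -0.006 0 0; -0.01 -0.012 0.007 0.006 -0.006 0.005 0; -0.01 -0.012 0.007 0.006 -0.006 0.01 0; -0.01 -0.012 0.006 0.004 -0.004 0.015 0; -0.01 -0.012 0.006 0.004 -0.004 0.02 0; -0.01 -0.012 0.005 0.003 -0.003 0.025 0; -0.01 -0.012 0.005 0.003 -0.003 0.025 0; -0.01 -0.012 0.005 0.003 -0.003 0.025 0; -0.01 -0.012 0.005 0.003 -0.003 0.025 0"

```text
time_s: 11.43
eef_pos: [0.5212, 0.1715, 0.0614]
eef_rot: [0.005, 0.843, 0.539, 0.005]
wrist_force: [5.1, 1.9, -2.6]
opening: -0.002
```

```bash
python3 -c "
from h import *
arc(3,3)"
```

```text
t 11.4333 psi -50.6 r 50.8 z 61.4 phi-psi 115.8 F tan(cw) -5.1 rad 1.8 z -2.6 torq [ 0.34 -0.79 -0.01] q6 0.54 tilt [ 0.013 -0.003]
-0.008 -0.014 0.027 0.012 -0.002 -0.087 0; -0.010 -0.007 0.000 0.000 0.000 0.050 0; -0.010 -0.007 0.000 0.000 0.000 0.050 0
```

arm_command:
  motion: "-0.013 -0.014 0.007 0.003 0 0.02 0; -0.013 -0.014 0.007 0.003 0 0.025 0; -0.013 -0.014 0.006 0.003 0 0.03 0; -0.013 -0.014 0.006 0 0 0.03 0; -0.013 -0.014 0.006 0 0 0.035 0; -0.013 -0.014 0.006 0 0 0.035 0"

```text
time_s: 11.93
eef_pos: [0.515, 0.1669, 0.0618]
eef_rot: [0.006, 0.887, 0.462, 0.016]
wrist_force: [5.5, 1.2, -0.7]
opening: -0.0
```

```bash
python3 -c "
from h import *
arc(3,3)"
```

```text
t 11.9333 psi -59.4 r 51.0 z 61.8 phi-psi 114.5 F tan(cw) -5.3 rad 1.8 z -0.7 torq [ 0.15 -0.78  0.02] q6 0.7 tilt [0.035 0.004]
-0.008 -0.015 0.028 0.026 -0.021 -0.109 0; -0.010 -0.007 0.000 0.000 0.000 0.050 0; -0.010 -0.007 0.000 0.000 0.000 0.050 0
```

arm_command:
  motion: "-0.013 -0.016 0.008 0.01 -0.008 0.01 0; -0.014 -0.016 0.008 0.01 -0.008 0.02 0; -0.014 -0.016 0.007 0.006 -0.005 0.03 0; -0.014 -0.016 0.007 0.005 -0.005 0.03 0; -0.014 -0.016 0.007 0.005 -0.005 0.03 0; -0.014 -0.016 0.007 0.005 -0.005 0.035 0; -0.014 -0.016 0.007 0.005 -0.005 0.035 0; -0.014 -0.016 0.007 0.005 -0.005 0.035 0"

```text
time_s: 12.6
eef_pos: [0.5024, 0.1627, 0.0616]
eef_rot: [0.002, 0.933, 0.36, -0.001]
wrist_force: [4.6, -3.2, 0.4]
opening: -0.001
```

```bash
python3 -c "
from h import *
arc(3,3)
cam('wrist','w5')"
```

```text
t 12.6 psi -74.5 r 50.0 z 61.6 phi-psi 116.7 F tan(cw) -3.5 rad 4.3 z 0.4 torq [-0.45 -0.76 -0.01] q6 0.93 tilt [-0.001 -0.004]
-0.009 -0.010 0.028 0.002 0.003 -0.072 0; -0.010 -0.007 0.000 0.000 0.000 0.050 0; -0.010 -0.007 0.000 0.000 0.000 0.050 0
```

View pics/w5.png

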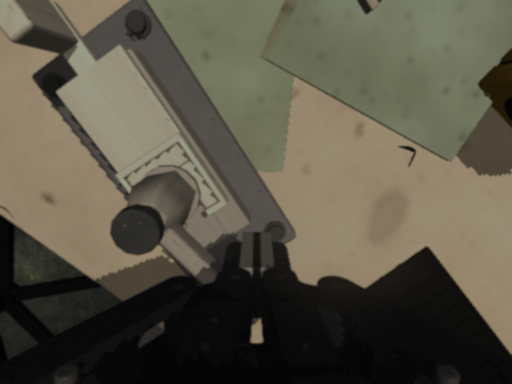

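arm_command:
  motion: "-0.016 -0.012 0.006 0 0 0.02 0; -0.016 -0.012 0.006 0 0 0.03 0; -0.016 -0.012 0.006 0 0 0.035 0; -0.016 -0.012 0.006 0 0 0.035 0; -0.016 -0.012 0.006 0 0 0.035 0"

```text
time_s: 13.07
eef_pos: [0.4951, 0.1608, 0.062]
eef_rot: [0.005, 0.958, 0.285, 0.01]
wrist_force: [6.3, -1.2, -0.0]
opening: 0.003
```

```bash
python3 -c "
from h import *
arc(3,3)"
```

```text
t 13.0667 psi -83.1 r 50.3 z 62.0 phi-psi 116.2 F tan(cw) -6.1 rad 2.0 z -0.0 torq [-0.1  -0.9  -0.05] q6 1.09 tilt [ 0.021 -0.004]
-0.009 -0.012 0.030 0.015 -0.014 -0.080 0; -0.010 -0.007 0.000 0.000 0.000 0.050 0; -0.010 -0.007 0.000 0.000 0.000 0.050 0
```

arm_command:
  motion: "-0.016 -0.013 0.006 0.005 -0.005 0.02 0; -0.016 -0.013 0.006 0.005 -0.005 0.025 0; -0.016 -0.013 0.006 0.004 -0.004 0.03 0; -0.016 -0.013 0.006 0 0 0.035 0; -0.016 -0.013 0.006 0 0 0.035 0"

```text
time_s: 13.48
eef_pos: [0.4934, 0.1599, 0.0632]
eef_rot: [0.006, 0.977, 0.214, 0.017]
wrist_force: [10.1, -5.9, -4.5]
opening: -0.0
```

```bash
python3 -c "
from h import *
arc(3,3)"
```

```text
t 13.4833 psi -85.1 r 51.1 z 63.2 phi-psi 109.8 F tan(cw) -9.6 rad 6.7 z -4.5 torq [-0.92 -1.62 -0.02] q6 1.23 tilt [ 0.036 -0.005]
-0.009 -0.015 0.035 0.022 -0.027 -0.186 0; -0.010 -0.007 0.000 0.000 0.000 0.050 0; -0.010 -0.007 0.000 0.000 0.000 0.050 0
```

arm_command:
  motion: "-0.013 -0.013 0.008 0.01 -0.01 -0.02 0; -0.013 -0.013 0.008 0.01 -0.01 -0.02 0; -0.013 -0.013 0.006 0 0 0 0"

```text
time_s: 13.73
eef_pos: [0.4939, 0.1602, 0.0627]
eef_rot: [0.003, 0.971, 0.239, 0.013]
wrist_force: [7.4, -3.2, -3.8]
opening: -0.002
```

```bash
python3 -c "
from h import *
arc(1,3); cam('wrist','w6')"
```

```text
t 13.7333 psi -84.4 r 50.8 z 62.7 phi-psi 112.0 F tan(cw) -7.0 rad 3.9 z -3.8 torq [-0.54 -1.32 -0.07] q6 1.18 tilt [0.028 0.   ]
-0.009 -0.014 0.033 0.014 -0.022 -0.149 0
```

View pics/w6.png

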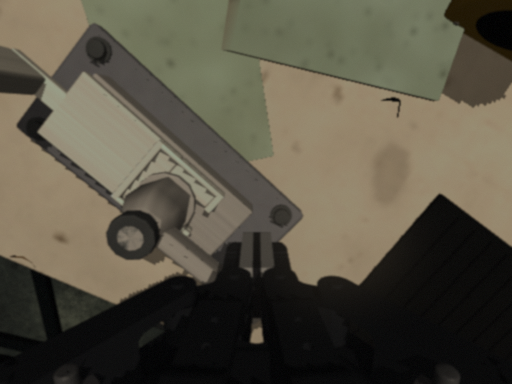

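arm_command:
  motion: "-0.017 -0.012 0.005 0.005 -0.005 0 0; -0.018 -0.013 0.005 0.005 -0.005 0 0; -0.019 -0.013 0.005 0 0 0 0"

```text
time_s: 14.03
eef_pos: [0.4934, 0.1602, 0.0636]
eef_rot: [0.003, 0.97, 0.242, 0.019]
wrist_force: [12.5, -1.2, -8.6]
opening: 0.002
```

```bash
python3 -c "
from h import *
arc(1,3)"
```

```text
t 14.0333 psi -85.1 r 50.8 z 63.6 phi-psi 113.1 F tan(cw) -12.3 rad 2.3 z -8.6 torq [-0.12 -2.13 -0.09] q6 1.17 tilt [0.038 0.003]
-0.009 -0.014 0.037 0.017 -0.032 -0.132 0
```

arm_command:
  motion: "0.02 0.015 0 0 0 0 0; 0.04 0.03 0 -0.01 0.01 0 0; 0.05 0.035 0 0 0 0 0; 0 0 -0.15 0 0 0 0; 0 0 -0.2 0 0 0 0; 0 0 -0.2 0 0 0 0; 0 0 -0.2 0 0 0 0; 0 0 0 0 0 0 0; 0 0 0 0 0 0 0"

```text
time_s: 14.78
eef_pos: [0.5148, 0.154, 0.2187]
eef_rot: [0.009, 0.968, 0.249, 0.018]
wrist_force: [-0.2, 1.2, -0.9]
opening: 0.001
```

```bash
python3 - <<'E'
from h import *
st(); c=cam("wrist","w7"); cam("scene","s7")
im=cv2.imread("pics/s7.png"); cv2.imwrite("pics/s7z.png",cv2.resize(im[120:260,150:300],None,fx=4,fy=4,interpolation=cv2.INTER_CUBIC))
print(get_obs()["eef_pos"])
E
```

```text
t 14.7833 psi -65.6 r 62.4 z 218.7 phi-psi 94.5 F tan(cw) -0.3 rad -1.2 z -0.9 torq [ 0.06  0.02 -0.01] q6 1.15 tilt [ 0.04  -0.008]
[0.51495244 0.15402434 0.21797397]
```

View pics/w7.png

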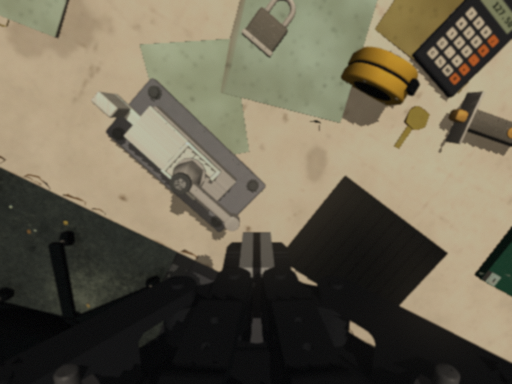

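View pics/s7z.png

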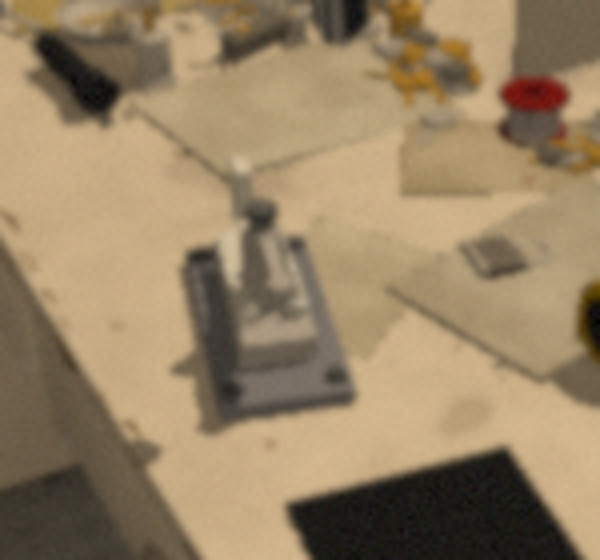

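```bash
python3 - <<'E'
from h import *
im=cv2.imread("pics/w7.png"); cv2.imwrite("pics/w7z.png",cv2.resize(im[70:240,85:275],None,fx=4,fy=3.5*4/3.5,interpolation=cv2.INTER_CUBIC)[:600])
E
```

```text
(no output)
```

View pics/w7z.png

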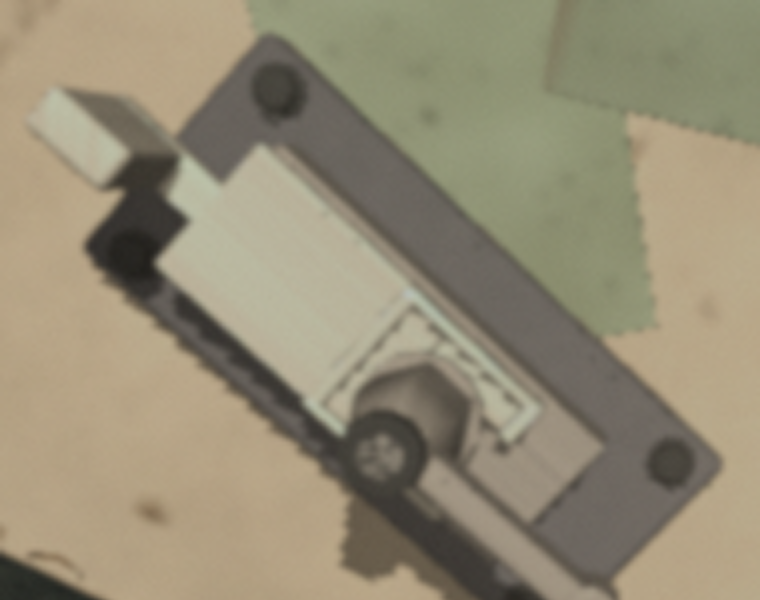

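```bash
python3 - <<'E'
from h import *
c=cam("wrist","w8"); print(get_obs()["eef_pos"])
f=lambda u,v:(85+u/4,70+v/4)
for n,p,z in [("tab",f(80,137),.071),("t1",f(50,88),.071),("t2",f(135,152),.071),("t3",f(103,188),.071),("t4",f(25,115),.071),("stud",f(382,455),.096),("boss",(232,223),.082),("matN",(347,177),.004),("matE",(446,253),.004),("c",f(272,35),.012),("c2",f(722,462),.012)]:
    print(n,at(c,p,z).round(4))
E
```

```text
[0.51400437 0.15395967 0.21655573]
tab [0.5158 0.3008 0.071 ]
t1 [0.5222 0.3103 0.071 ]
t2 [0.5186 0.2891 0.071 ]
t3 [0.5081 0.2923 0.071 ]
t4 [0.5144 0.3129 0.071 ]
stud [0.4902 0.2102 0.096 ]
boss [0.4749 0.153  0.082 ]
matN [0.562 0.052 0.004]
matE [ 0.5402 -0.1104  0.004 ]
c [0.5524 0.2903 0.012 ]
c2 [0.5091 0.1318 0.012 ]
```

```bash
python3 - <<'E'
from h import *
T=Tobs(get_obs()); a=[*T[:3,3],phi(T)%360]; print(a)
plan(lin(a,[.515,.3025,.15,74.5],8),.6)
E
```

```text
[np.float64(0.5140043703382939), np.float64(0.15395967168985059), np.float64(0.21655573203296902), np.float64(28.849926261950095)]
0.044 -0.082 0.041 0.025 -0.026 -0.095 0.6; 0.053 -0.076 0.042 0.000 0.000 -0.095 0.6; 0.060 -0.070 0.042 0.000 0.000 -0.095 0.6; 0.067 -0.064 0.042 0.000 0.000 -0.095 0.6; 0.073 -0.057 0.042 0.000 0.000 -0.095 0.6; 0.079 -0.050 0.042 0.000 0.000 -0.095 0.6; 0.083 -0.041 0.042 0.000 0.000 -0.095 0.6; 0.087 -0.033 0.042 0.000 0.000 -0.095 0.6
```

arm_command:
  motion: "0.045 -0.08 0.04 0.025 -0.025 -0.095 0.6; 0.053 -0.076 0.04 0 0 -0.095 0.6; 0.06 -0.07 0.04 0 0 -0.095 0.6; 0.067 -0.064 0.04 0 0 -0.095 0.6; 0.073 -0.057 0.04 0 0 -0.095 0.6; 0.08 -0.05 0.04 0 0 -0.095 0.6; 0.083 -0.04 0.04 0 0 -0.095 0.6; 0.087 -0.033 0.04 0 0 -0.095 0.6; 0 0 0 0 0 0 0.6; 0 0 0 0 0 0 0.6"

```text
time_s: 15.77
eef_pos: [0.5033, 0.3036, 0.1295]
eef_rot: [-0.006, 0.784, 0.62, -0.016]
wrist_force: [-0.2, 0.1, -0.2]
opening: 0.602
```

```bash
python3 - <<'E'
from h import *
st();T=Tobs(get_obs()); a=[*T[:3,3],phi(T)%360]; print(a)
plan(lin(a,[.515,.3025,.13,74.5],3),.6)
E
```

```text
t 15.7667 psi 81.2 r 93.9 z 129.5 phi-psi 355.5 F tan(cw) -0.2 rad 0.0 z -0.2 torq [-0.03 -0.04  0.03] q6 0.57 tilt [-0.033 -0.011]
[np.float64(0.5032986476802072), np.float64(0.3035835671158238), np.float64(0.12947754661090177), np.float64(76.6902774653819)]
0.003 0.019 -0.001 -0.028 0.018 0.012 0.6; 0.003 0.019 -0.001 0.000 0.000 0.012 0.6; 0.003 0.019 -0.001 0.000 0.000 0.012 0.6
```

arm_command:
  motion: "0.003 0.019 0.03 -0.014 0.009 0.012 0.6; 0.003 0.019 0.03 -0.014 0.009 0.012 0.6; 0.003 0.019 0.03 0 0 0.012 0.6; 0 0 0 0 0 0 0.6"

```text
time_s: 16.1
eef_pos: [0.5127, 0.2993, 0.1069]
eef_rot: [-0.0, 0.799, 0.602, -0.003]
wrist_force: [-1.3, -0.1, -1.1]
opening: 0.601
```

```bash
python3 - <<'E'
from h import *
st();T=Tobs(get_obs()); a=[*T[:3,3],phi(T)%360]; print(a)
cam("wrist","w9");cam("scene","s9")
im=cv2.imread("pics/s9.png"); cv2.imwrite("pics/s9z.png",cv2.resize(im[100:240,150:300],None,fx=4,fy=4,interpolation=cv2.INTER_CUBIC))
st();plan(lin(a,[.515,.3025,.038,74.5],3),.6)
E
```

```text
t 16.1 psi 75.0 r 91.6 z 106.9 phi-psi 359.0 F tan(cw) -1.2 rad -0.5 z -1.1 torq [-0.02  0.03  0.03] q6 0.61 tilt [-0.006 -0.003]
[np.float64(0.5126644597632646), np.float64(0.2993395198790441), np.float64(0.10687107707646874), np.float64(74.01327929736573)]
t 16.2 psi 75.0 r 92.2 z 108.0 phi-psi 359.1 F tan(cw) 0.2 rad 0.4 z 0.5 torq [ 0.02 -0.    0.03] q6 0.61 tilt [-0.005 -0.003]
0.004 0.002 0.120 -0.004 0.004 -0.001 0.6; 0.006 0.002 0.115 0.000 0.000 -0.003 0.6; 0.006 0.002 0.115 0.000 0.000 -0.003 0.6
```

View pics/w9.png

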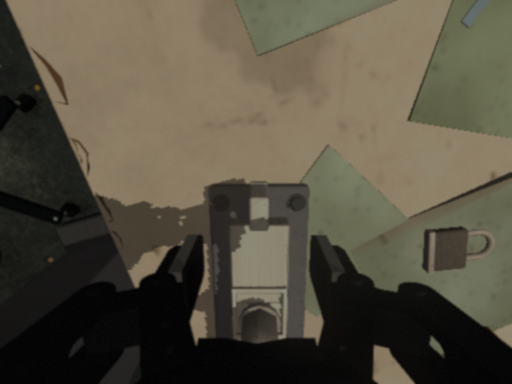

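View pics/s9z.png

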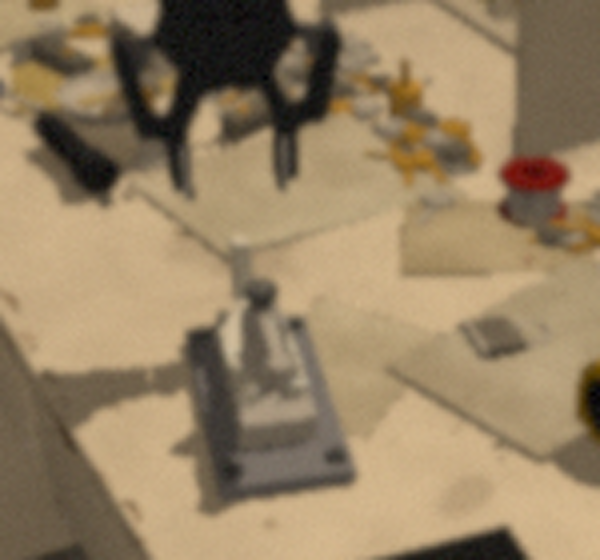

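Jaws are aligned with the strap, tab midway between the fingers (wrist px ~(259,190) against finger midline ~(257)). Descending.

arm_command:
  motion: "0.005 0.002 0.11 -0.004 0.004 0 0.6; 0.006 0.002 0.11 0 0 0 0.6; 0.006 0.002 0.1 0 0 0 0.6; 0 0 0 0 0 0 0.6; 0 0 0 0 0 0 0.6"

```text
time_s: 16.62
eef_pos: [0.5189, 0.3024, 0.0467]
eef_rot: [0.001, 0.799, 0.601, 0.003]
wrist_force: [0.4, 0.7, 0.7]
opening: 0.598
```

```bash
python3 - <<'E'
from h import *
st();T=Tobs(get_obs()); a=[*T[:3,3],phi(T)%360]; print(a)
plan(lin(a,[.515,.3025,.039,74.5],2),.6)
E
```

```text
t 16.6167 psi 71.9 r 96.4 z 46.7 phi-psi 2.0 F tan(cw) 0.2 rad 0.8 z 0.7 torq [ 0.02 -0.04  0.  ] q6 0.61 tilt [0.007 0.002]
[np.float64(0.5189386417605386), np.float64(0.30242434070753443), np.float64(0.04665441379248874), np.float64(73.92201535427758)]
-0.003 -0.010 0.019 0.005 -0.004 -0.005 0.6; -0.002 -0.010 0.019 0.000 0.000 -0.005 0.6
```

arm_command:
  motion: "-0.003 -0.01 0.018 0.005 -0.004 -0.005 0.6; -0.003 -0.01 0.018 0 0 -0.005 0.6; 0 0 0 0 0 0 0.6; 0 0 0 0 0 0 0.6"

```text
time_s: 16.95
eef_pos: [0.5166, 0.3028, 0.043]
eef_rot: [0.001, 0.796, 0.606, 0.002]
wrist_force: [-0.1, 0.1, 1.4]
opening: 0.6
```

```bash
python3 - <<'E'
from h import *
st();T=Tobs(get_obs()); a=[*T[:3,3],phi(T)%360]; print(a)
cam("wrist","w10")
plan(lin(a,[.515,.3025,.039,74.5],1),.6)
E
```

```text
t 16.95 psi 73.3 r 96.1 z 43.0 phi-psi 1.2 F tan(cw) -0.1 rad 0.0 z 1.4 torq [-0.03 -0.05 -0.  ] q6 0.6 tilt [0.004 0.001]
[np.float64(0.5165617949348416), np.float64(0.3028347334487233), np.float64(0.04300508412375197), np.float64(74.56647166099741)]
-0.004 -0.007 0.020 0.004 -0.002 0.001 0.6
```

View pics/w10.png

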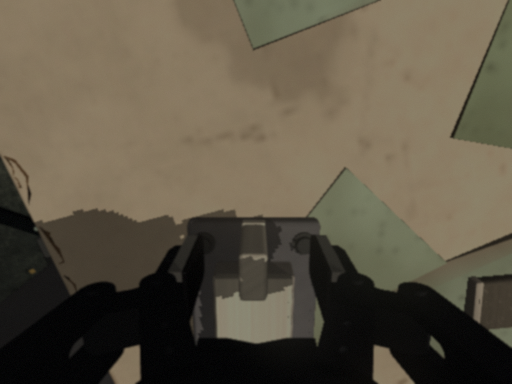

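arm_command:
  motion: "-0.004 -0.008 0.02 0 0 0 0.6; 0 0 0 0 0 0 0.3; 0 0 0 0 0 0 0; 0 0 0 0 0 0 0; 0 0 0 0 0 0 0; 0 0 0 0 0 0 0; 0 0 0 0 0 0 0; 0 0 0 0 0 0 0"

```text
time_s: 17.67
eef_pos: [0.5154, 0.303, 0.0405]
eef_rot: [0.001, 0.796, 0.606, 0.003]
wrist_force: [1.0, -0.1, 0.8]
opening: 0.127
```

```bash
python3 - <<'E'
from h import *
st();T=Tobs(get_obs()); a=[*T[:3,3],phi(T)%360]; print(a)
cam("wrist","w11"); print(get_obs()["wrist_force"],get_obs()["opening"])
E
```

```text
t 17.6667 psi 74.0 r 95.9 z 40.5 phi-psi 0.5 F tan(cw) 1.0 rad 0.1 z 0.8 torq [-0.01  0.13 -0.04] q6 0.6 tilt [0.006 0.002]
[np.float64(0.5153791716546898), np.float64(0.3029731626280138), np.float64(0.04047115422168092), np.float64(74.5716510512698)]
[ 0.39483437 -0.23235046  0.25055043] 0.13237249343397853
```

View pics/w11.png

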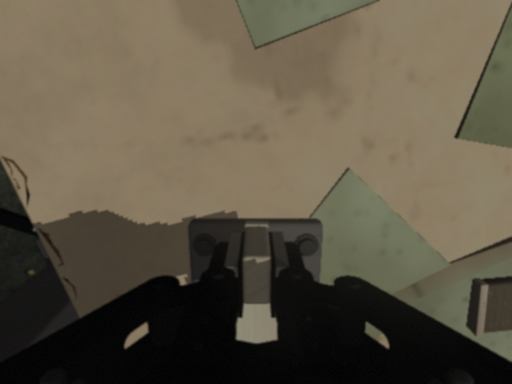

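arm_command:
  motion: "0.015 0 0 0 0 0 0; 0.02 0 0 0 0 0 0; 0.02 0 0 0 0 0 0; 0.02 0 0 0 0 0 0"

```text
time_s: 18.05
eef_pos: [0.5194, 0.317, 0.0403]
eef_rot: [0.002, 0.796, 0.606, 0.002]
wrist_force: [0.3, -0.9, 1.4]
opening: 0.13
```

```bash
python3 - <<'E'
from h import *
st();T=Tobs(get_obs()); a=[*T[:3,3],phi(T)%360]; print(a)
E
```

```text
t 18.05 psi 74.0 r 110.5 z 40.3 phi-psi 0.5 F tan(cw) 0.5 rad -0.7 z 1.4 torq [-0.25  0.12  0.04] q6 0.63 tilt [ 0.005 -0.001]
[np.float64(0.5194198798194343), np.float64(0.31700461331946284), np.float64(0.040299395588019093), np.float64(74.54336509367974)]
```

arm_command:
  motion: "0.035 0 0 0 0 0 0; 0.04 0 0 0 0 0 0; 0.04 0 0 0 0 0 0; 0.04 0 0 0 0 0 0; 0.04 0 0 0 0 0 0"

```text
time_s: 18.47
eef_pos: [0.5306, 0.3583, 0.04]
eef_rot: [0.002, 0.796, 0.606, 0.002]
wrist_force: [0.0, -0.4, 0.7]
opening: 0.13
```

```bash
python3 - <<'E'
from h import *
st()
E
```

```text
t 18.4667 psi 74.2 r 153.3 z 40.0 phi-psi 0.3 F tan(cw) 0.1 rad -0.4 z 0.7 torq [-0.34  0.14  0.06] q6 0.68 tilt [ 0.004 -0.001]
```

arm_command:
  motion: "0.04 0 0 0 0 0 0; 0.04 0 0 0 0 0 0; 0.04 0 -0.005 0 0 0 0; 0.045 0 -0.01 0 0 0 0; 0.045 0 -0.01 0 0 0 0; 0.045 0 -0.01 0 0 0 0; 0.03 0 -0.02 0 0 0 0; 0 0 -0.02 0 0 0 0"

```text
time_s: 19.13
eef_pos: [0.5461, 0.4227, 0.054]
eef_rot: [0.001, 0.795, 0.606, 0.001]
wrist_force: [0.9, -0.1, -0.8]
opening: 0.131
```

```bash
python3 - <<'E'
from h import *
st(); cam("wrist","w12"); cam("scene","s12")
im=cv2.imread("pics/s12.png"); cv2.imwrite("pics/s12z.png",cv2.resize(im[90:240,130:280],None,fx=4,fy=4,interpolation=cv2.INTER_CUBIC))
E
```

```text
t 19.1333 psi 74.9 r 219.5 z 54.0 phi-psi 359.7 F tan(cw) 0.9 rad 0.2 z -0.8 torq [ 0.07  0.03 -0.05] q6 0.76 tilt [0.003 0.001]
```

View pics/w12.png

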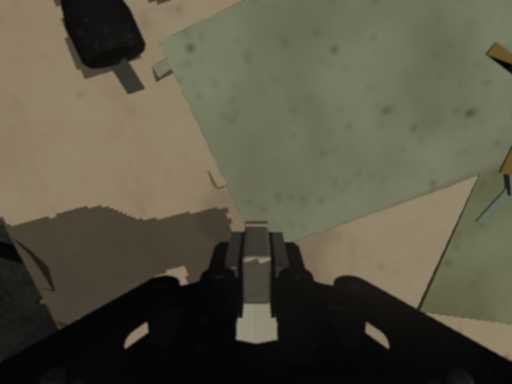

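View pics/s12z.png

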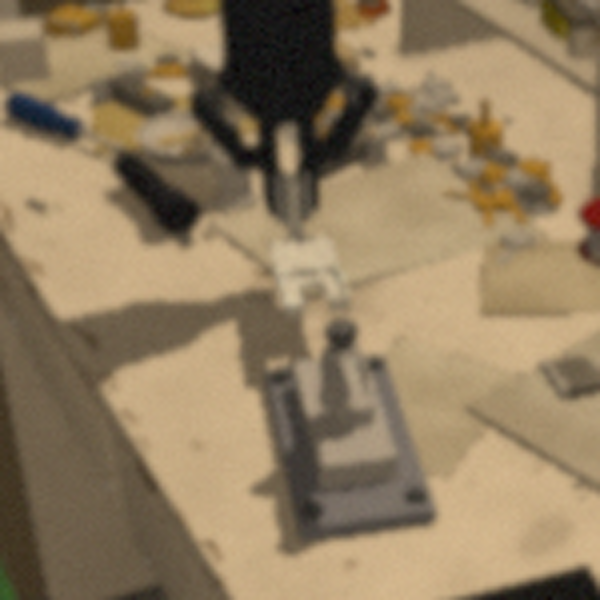

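arm_command:
  motion: "0 0 -0.08 0 0 0 0; 0 0 -0.13 0 0 0 0; 0 0 -0.15 0 0 0 0; 0 0 -0.15 0 0 0 0; 0 0 -0.12 0 0 0 0; 0 0 -0.06 0 0 0 0"

```text
time_s: 19.73
eef_pos: [0.542, 0.4167, 0.191]
eef_rot: [0.0, 0.796, 0.605, -0.006]
wrist_force: [1.5, 0.3, -0.8]
opening: 0.132
```

```bash
python3 - <<'E'
from h import *
st();T=Tobs(get_obs()); a=[*T[:3,3],phi(T)%360]; print(a)
plan(lin(a,[.494,.0335,.18,82.6],16),0)
E
```

```text
t 19.7333 psi 75.6 r 212.6 z 191.0 phi-psi 358.9 F tan(cw) 1.4 rad 0.7 z -0.8 torq [ 0.1  -0.1  -0.01] q6 0.75 tilt [-0.009 -0.007]
[np.float64(0.5419888330375259), np.float64(0.41673946710269966), np.float64(0.19101937917031833), np.float64(74.48569946609608)]
-0.119 0.018 0.004 -0.007 0.009 -0.008 0; -0.120 0.017 0.003 0.000 0.000 -0.008 0; -0.120 0.015 0.003 0.000 0.000 -0.008 0; -0.120 0.014 0.003 0.000 0.000 -0.008 0; -0.120 0.013 0.003 0.000 0.000 -0.008 0; -0.120 0.012 0.003 0.000 0.000 -0.008 0; -0.120 0.011 0.003 0.000 0.000 -0.008 0; -0.120 0.010 0.003 0.000 0.000 -0.008 0; -0.120 0.009 0.003 0.000 0.000 -0.008 0; -0.120 0.008 0.003 0.000 0.000 -0.008 0; -0.120 0.007 0.003 0.000 0.000 -0.008 0; -0.121 0.006 0.003 0.000 0.000 -0.008 0; -0.121 0.005 0.003 0.000 0.000 -0.008 0; -0.121 0.004 0.003 0.000 0.000 -0.008 0; -0.121 0.003 0.003 0.000 0.000 -0.008 0; -0.121 0.002 0.003 0.000 0.000 -0.008 0
```

arm_command:
  motion: "-0.06 0.01 0 -0.007 0.009 -0.008 0; -0.1 0.015 0 0 0 -0.008 0; -0.12 0.015 0 0 0 -0.008 0; -0.12 0.014 0 0 0 -0.008 0; -0.12 0.013 0 0 0 -0.008 0; -0.12 0.012 0 0 0 -0.008 0; -0.12 0.011 0 0 0 -0.008 0; -0.12 0.01 0 0 0 -0.008 0"

```text
time_s: 20.4
eef_pos: [0.5188, 0.2365, 0.1928]
eef_rot: [0.0, 0.773, 0.634, 0.004]
wrist_force: [0.0, -0.0, -1.7]
opening: 0.131
```

arm_command:
  motion: "-0.12 0.009 0 0 0 -0.008 0; -0.12 0.008 0 0 0 -0.008 0; -0.12 0.007 0 0 0 -0.008 0; -0.12 0.006 0 0 0 -0.008 0; -0.12 0.005 0 0 0 -0.008 0; -0.12 0.004 0 0 0 -0.008 0; -0.09 0.003 0 0 0 -0.008 0; -0.05 0 0 0 0 -0.008 0; 0 0 0 0 0 0 0"

```text
time_s: 21.15
eef_pos: [0.4896, 0.0504, 0.1867]
eef_rot: [-0.001, 0.753, 0.658, 0.0]
wrist_force: [-0.2, -0.1, -1.1]
opening: 0.133
```

```bash
python3 - <<'E'
from h import *
st();T=Tobs(get_obs()); a=[*T[:3,3],phi(T)%360]; print(a)
plan(lin(a,[.494,.0335,.12,82.6],4),0)
E
```

```text
t 21.15 psi -89.8 r 160.4 z 186.7 phi-psi 172.1 F tan(cw) 0.2 rad 0.1 z -1.1 torq [ 0.12 -0.07 -0.04] q6 -0.01 tilt [-0.002  0.002]
[np.float64(0.48959355843463037), np.float64(0.050444941980074105), np.float64(0.18669688069550539), np.float64(82.29391791575036)]
-0.020 0.008 0.083 -0.002 -0.002 -0.001 0; -0.020 0.008 0.083 0.000 0.000 -0.001 0; -0.020 0.008 0.083 0.000 0.000 -0.001 0; -0.020 0.008 0.083 0.000 0.000 -0.001 0
```

arm_command:
  motion: "-0.02 0.008 0.08 0 0 0 0; -0.02 0.008 0.1 0 0 0 0; -0.02 0.008 0.1 0 0 0 0; -0.02 0.008 0.1 0 0 0 0; 0 0 0.06 0 0 0 0; 0 0 0 0 0 0 0"

```text
time_s: 21.65
eef_pos: [0.4936, 0.0344, 0.0956]
eef_rot: [-0.001, 0.755, 0.656, 0.002]
wrist_force: [-0.8, 0.3, -1.1]
opening: 0.125
```

```bash
python3 - <<'E'
from h import *
st();T=Tobs(get_obs()); a=[*T[:3,3],phi(T)%360]; print(a)
cam("side","sd13"); cam("scene","s13")
im=cv2.imread("pics/s13.png"); cv2.imwrite("pics/s13z.png",cv2.resize(im[150:320,170:340],None,fx=3.5,fy=3.5,interpolation=cv2.INTER_CUBIC))
plan(lin(a,[.494,.0335,.04,82.6],3),0)
E
```

```text
t 21.65 psi -88.5 r 176.5 z 95.6 phi-psi 170.5 F tan(cw) 0.8 rad -0.3 z -1.1 torq [0.13 0.06 0.03] q6 -0.04 tilt [0.001 0.003]
[np.float64(0.4936490031727696), np.float64(0.03435061504398399), np.float64(0.09561702655152085), np.float64(81.98473218909199)]
-0.002 -0.007 0.104 0.004 -0.003 -0.003 0; -0.001 0.001 0.093 0.000 0.000 -0.003 0; -0.001 0.001 0.093 0.000 0.000 -0.003 0
```

View pics/s13z.png

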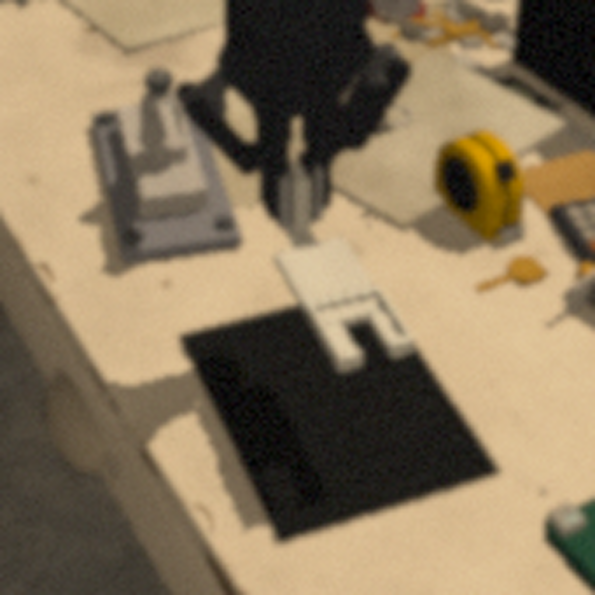

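View pics/sd13.png

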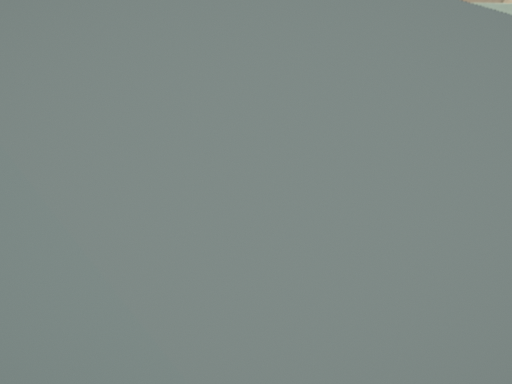

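arm_command:
  motion: "0 -0.004 0.09 0.004 -0.003 0 0; 0 0 0.09 0 0 0 0; 0 0 0.07 0 0 0 0; 0 0 0.03 0 0 0 0; 0 0 0 0 0 0 0; 0 0 0 0 0 0 0"

```text
time_s: 22.25
eef_pos: [0.5011, 0.0355, 0.0478]
eef_rot: [0.005, 0.754, 0.657, 0.004]
wrist_force: [0.4, -0.3, -1.7]
opening: 0.135
```

```bash
python3 - <<'E'
from h import *
st();T=Tobs(get_obs()); a=[*T[:3,3],phi(T)%360]; print(a)
cam("scene","s14")
im=cv2.imread("pics/s14.png"); cv2.imwrite("pics/s14z.png",cv2.resize(im[170:320,200:350],None,fx=4,fy=4,interpolation=cv2.INTER_CUBIC))
plan(lin(a,[.494,.0335,.02,82.6],3),0)
E
```

```text
t 22.25 psi -86.1 r 175.7 z 47.8 phi-psi 168.2 F tan(cw) -0.4 rad 0.3 z -1.7 torq [ 0.02 -0.   -0.04] q6 -0.03 tilt [ 0.013 -0.002]
[np.float64(0.5010532185890321), np.float64(0.03553821402621618), np.float64(0.047807223107226404), np.float64(82.1175718662382)]
-0.005 -0.013 0.048 0.013 -0.000 -0.003 0; -0.005 -0.011 0.046 0.000 0.000 -0.003 0; -0.005 -0.011 0.046 0.000 0.000 -0.003 0
```

View pics/s14z.png

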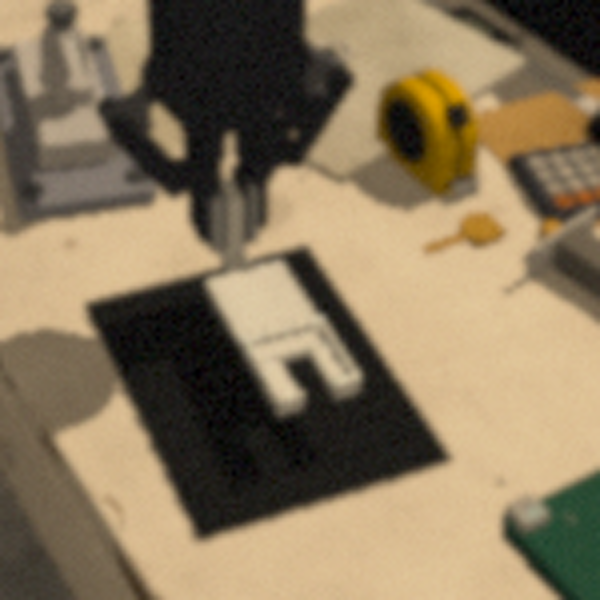

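Descending with lateral correction.

arm_command:
  motion: "-0.005 -0.014 0.045 0.013 0 -0.003 0; -0.005 -0.014 0.04 0 0 -0.003 0; -0.004 -0.012 0.03 0 0 0 0; 0 0 0 0 0 0 0; 0 0 0 0 0 0 0"

```text
time_s: 22.72
eef_pos: [0.4947, 0.0333, 0.0258]
eef_rot: [0.002, 0.752, 0.66, 0.001]
wrist_force: [0.3, -0.4, -0.6]
opening: 0.128
```

```bash
python3 - <<'E'
from h import *
st();T=Tobs(get_obs()); a=[*T[:3,3],phi(T)%360]; print(a)
plan(lin(a,[.494,.0335,.015,82.6],3),0)
E
```

```text
t 22.7167 psi -88.2 r 177.6 z 25.8 phi-psi 170.7 F tan(cw) -0.3 rad 0.4 z -0.6 torq [ 0.06 -0.   -0.01] q6 -0.04 tilt [ 0.004 -0.001]
[np.float64(0.49470409752712163), np.float64(0.033302572634729494), np.float64(0.02580086753286681), np.float64(82.52789275136523)]
0.000 -0.001 0.018 0.004 0.000 -0.000 0; 0.000 -0.001 0.018 0.000 0.000 -0.000 0; 0.000 -0.001 0.018 0.000 0.000 -0.000 0
```

arm_command:
  motion: "0 -0.002 0.02 0.004 0 0 0; 0 -0.002 0.02 0 0 0 0; 0 -0.002 0.018 0 0 0 0; 0 0 0.01 0 0 0 0; 0 0 0 0 0 0 0"

```text
time_s: 23.13
eef_pos: [0.4946, 0.0333, 0.015]
eef_rot: [0.0, 0.752, 0.66, -0.0]
wrist_force: [-0.1, 0.4, -2.6]
opening: 0.126
```

```bash
python3 - <<'E'
from h import *
st();T=Tobs(get_obs()); a=[*T[:3,3],phi(T)%360]; print(a)
cam("scene","s15")
im=cv2.imread("pics/s15.png"); cv2.imwrite("pics/s15z.png",cv2.resize(im[170:320,200:350],None,fx=4,fy=4,interpolation=cv2.INTER_CUBIC))
E
```

```text
t 23.1333 psi -88.2 r 177.6 z 15.0 phi-psi 170.7 F tan(cw) 0.1 rad -0.4 z -2.6 torq [ 0.07 -0.06 -0.03] q6 -0.04 tilt [ 0. -0.]
[np.float64(0.4946314792134186), np.float64(0.033289700007640574), np.float64(0.01504970962132901), np.float64(82.54181323230448)]
```

View pics/s15z.png

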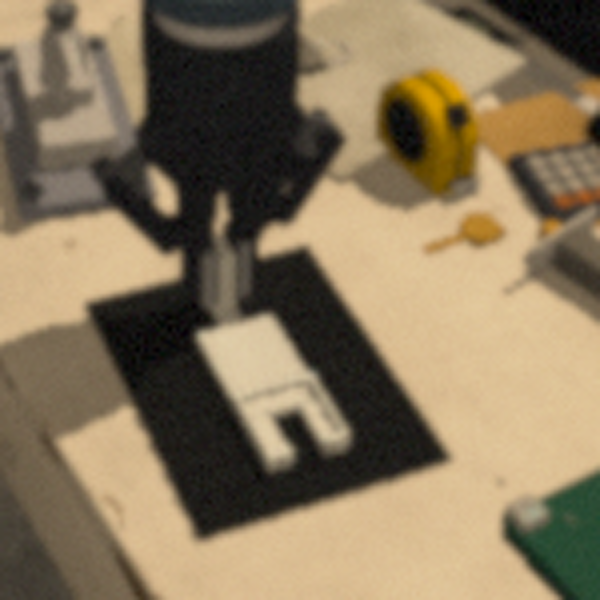

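arm_command:
  motion: "0 0 0.01 0 0 0 0; 0 0 0.01 0 0 0 0; 0 0 0 0 0 0 0"

```text
time_s: 23.43
eef_pos: [0.4956, 0.0333, 0.0149]
eef_rot: [0.0, 0.751, 0.66, -0.0]
wrist_force: [0.5, -0.6, -1.8]
opening: 0.128
```

```bash
python3 -c "
from h import *
st()"
```

```text
t 23.4333 psi -87.9 r 177.7 z 14.9 phi-psi 170.4 F tan(cw) -0.5 rad 0.6 z -1.8 torq [ 0.08 -0.03 -0.01] q6 -0.04 tilt [ 0.    -0.001]
```

arm_command:
  motion: "0 0 0.018 0 0 0 0; 0 0 0.018 0 0 0 0; 0 0 0 0 0 0 0"

```text
time_s: 23.68
eef_pos: [0.4969, 0.0333, 0.0155]
eef_rot: [0.0, 0.751, 0.661, -0.001]
wrist_force: [0.6, 0.7, -2.7]
opening: 0.131
```

```bash
python3 -c "
from h import *
st()"
```

```text
t 23.6833 psi -87.4 r 177.7 z 15.5 phi-psi 170.1 F tan(cw) -0.6 rad -0.7 z -2.7 torq [ 0.11 -0.08  0.02] q6 -0.04 tilt [-0.002 -0.002]
```

```bash
python3 -c "
from h import *
o=get_obs();print(o['q'].round(3),o['joint_efforts'].round(1))
cam('wrist','w16')"
```

```text
[-0.171  0.33   1.931 -0.003  0.882 -0.041] [  0.1 -43.7 -26.1  -0.1   0.6   0. ]
```

View pics/w16.png

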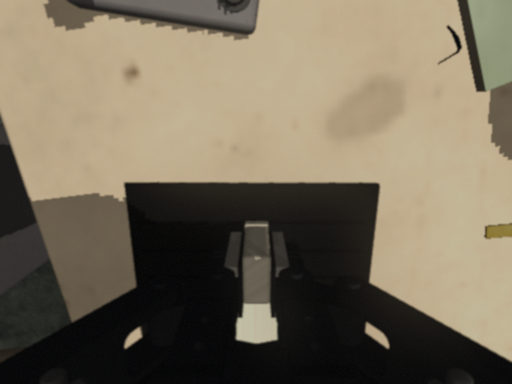

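arm_command:
  motion: "0 -0.02 0.025 0 0 0 0; 0 -0.01 0.01 0 0 0 0; 0 0 0 0 0 0 0"

```text
time_s: 23.98
eef_pos: [0.4979, 0.0331, 0.0148]
eef_rot: [0.005, 0.751, 0.661, 0.003]
wrist_force: [-0.2, -0.1, -2.0]
opening: 0.127
```

```bash
python3 -c "
from h import *
st();print(get_obs()['q'].round(4), get_obs()['eef_pos'])"
```

```text
t 23.9833 psi -87.1 r 177.9 z 14.8 phi-psi 169.8 F tan(cw) 0.2 rad 0.1 z -2.0 torq [ 0.1  -0.   -0.01] q6 -0.04 tilt [ 0.012 -0.004]
[-0.1707  0.3262  1.9388 -0.0024  0.8645 -0.0419] [0.49787061 0.03311304 0.01475866]
```

arm_command:
  motion: "0 -0.025 0.03 0.012 0 0 0; 0 0 0 0 0 0 0"

```text
time_s: 24.15
eef_pos: [0.5004, 0.0329, 0.0158]
eef_rot: [0.006, 0.751, 0.661, 0.003]
wrist_force: [-0.1, 0.1, -2.1]
opening: 0.128
```

```bash
python3 -c "
from h import *
st();print(get_obs()['q'].round(4), get_obs()['eef_pos'])"
```

```text
t 24.15 psi -86.3 r 178.3 z 15.8 phi-psi 169.0 F tan(cw) 0.1 rad -0.1 z -2.1 torq [ 0.08  0.01 -0.03] q6 -0.04 tilt [ 0.012 -0.004]
[-0.1702  0.3281  1.9328 -0.0025  0.8679 -0.0414] [0.50040665 0.03288416 0.01584579]
```

```bash
python3 -c "
from h import *
o=get_obs();print(o['joint_efforts'].round(2),o['dq'].round(3))
c=cam('scene','s17')
o=get_obs();print(o['joint_efforts'].round(2),o['dq'].round(3),o['eef_pos'])"
```

```text
[-0.000e+00 -4.405e+01 -2.708e+01 -6.000e-02  2.000e-01  1.000e-02] [ 0.003 -0.039 -0.034  0.004 -0.002 -0.001]
[ 2.100e-01 -4.123e+01 -2.322e+01 -7.000e-02  5.000e-01  1.000e-02] [-0.003  0.029  0.022 -0.001 -0.026  0.001] [0.50094387 0.03274001 0.01571342]
```

View pics/s17.png

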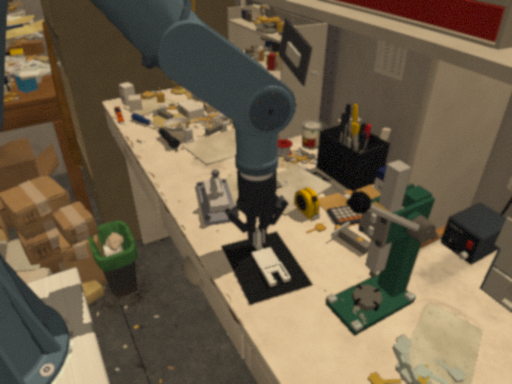

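arm_command:
  motion: "0 -0.015 0.01 0.006 0 0 0; 0 -0.015 0.01 0.006 0 0 0; 0 -0.015 0.01 0 0 0 0"

```text
time_s: 24.45
eef_pos: [0.4997, 0.0329, 0.0143]
eef_rot: [0.007, 0.751, 0.661, 0.004]
wrist_force: [-3.1, 1.6, 26.8]
opening: 0.129
```

```bash
python3 -c "
from h import *
st();print(get_obs()['q'].round(4), get_obs()['eef_pos'])"
```

```text
t 24.45 psi -86.6 r 178.2 z 14.3 phi-psi 169.3 F tan(cw) 3.0 rad -1.8 z 26.8 torq [0.22 0.63 0.  ] q6 -0.04 tilt [ 0.015 -0.004]
[-0.1705  0.3282  1.9373 -0.0023  0.8603 -0.0415] [0.49968678 0.03292362 0.01431423]
```

arm_command:
  motion: "0 -0.01 -0.02 0.006 0 0 0; 0 -0.015 -0.02 0.006 0 0 0; 0 -0.015 -0.01 0.004 0 0 0; 0 -0.01 0 0 0 0 0"

```text
time_s: 24.78
eef_pos: [0.4873, 0.0345, 0.0217]
eef_rot: [-0.001, 0.751, 0.66, -0.003]
wrist_force: [-0.3, -0.2, -1.8]
opening: 0.129
```

```bash
python3 -c "
from h import *
st();T=Tobs(get_obs());print(T[:3,3]);plan(lin([*T[:3,3],phi(T)],[.494,.0335,.016,82.6],3),0)"
```

```text
t 24.7833 psi -90.6 r 176.3 z 21.7 phi-psi 173.2 F tan(cw) 0.3 rad 0.2 z -1.8 torq [ 0.08 -0.01  0.03] q6 -0.04 tilt [-0.006 -0.001]
[0.48726356 0.03453049 0.02174249]
-0.000 0.011 0.010 -0.005 0.002 0.000 0; -0.000 0.011 0.010 0.000 0.000 0.000 0; -0.000 0.011 0.010 0.000 0.000 0.000 0
```

arm_command:
  motion: "0 0.013 0.012 -0.005 0 0 0; 0 0.01 0.012 0 0 0 0; 0 0.005 0.01 0 0 0 0; 0 0 0 0 0 0 0"

```text
time_s: 25.12
eef_pos: [0.4901, 0.0343, 0.0145]
eef_rot: [-0.002, 0.751, 0.661, -0.003]
wrist_force: [0.2, -0.1, -1.5]
opening: 0.131
```

```bash
python3 -c "
from h import *
st();T=Tobs(get_obs());print(T[:3,3]);plan(lin([*T[:3,3],phi(T)],[.494,.0335,.014,82.6],3),0)"
```

```text
t 25.1167 psi -89.6 r 176.5 z 14.5 phi-psi 172.3 F tan(cw) -0.2 rad 0.1 z -1.5 torq [ 0.07  0.02 -0.01] q6 -0.04 tilt [-0.008 -0.001]
[0.49010874 0.03430169 0.01451295]
-0.000 0.007 0.001 -0.007 0.002 0.001 0; -0.000 0.007 0.001 0.000 0.000 0.001 0; -0.000 0.007 0.001 0.000 0.000 0.001 0
```

arm_command:
  motion: "0 0.012 0.005 -0.007 0 0 0; 0 0.01 0.006 0 0 0 0; 0 0 0 0 0 0 0"

```text
time_s: 25.37
eef_pos: [0.4904, 0.0343, 0.0147]
eef_rot: [-0.004, 0.75, 0.661, -0.005]
wrist_force: [-0.5, 0.2, -2.5]
opening: 0.132
```

```bash
python3 -c "
from h import *
st();T=Tobs(get_obs());print(T[:3,3])"
```

```text
t 25.3667 psi -89.6 r 176.5 z 14.7 phi-psi 172.3 F tan(cw) 0.5 rad -0.2 z -2.5 torq [ 0.07 -0.06  0.01] q6 -0.04 tilt [-0.013 -0.001]
[0.49038451 0.03434876 0.01470761]
```

arm_command:
  motion: "0 0 0 0 0 0 0.25; 0 0 0 0 0 0 0.35; 0 0 0 0 0 0 0.45; 0 0 0 0 0 0 0.45; 0 0 0 0 0 0 0.45; 0 0 0 0 0 0 0.45"

```text
time_s: 25.87
eef_pos: [0.4909, 0.0341, 0.0132]
eef_rot: [-0.004, 0.75, 0.661, -0.005]
wrist_force: [-0.9, 0.2, 0.3]
opening: 0.45
```

arm_command:
  motion: "0 0 -0.06 0 0 0 0.45; 0 0 -0.12 0 0 0 0.45; 0 0 -0.18 0 0 0 0.45; 0 0 -0.2 0 0 0 0.45; 0 0 -0.2 0 0 0 0.45; 0 0 -0.2 0 0 0 0.45; 0 0 -0.15 0 0 0 0.45; 0 0 0 0 0 0 0.45; 0 0 0 0 0 0 0.45"

```text
time_s: 26.62
eef_pos: [0.4914, 0.0346, 0.2425]
eef_rot: [-0.006, 0.75, 0.661, -0.007]
wrist_force: [-0.3, -0.3, -0.2]
opening: 0.448
```

```bash
python3 -c "
from h import *
st();print(get_obs()['eef_pos'],get_obs()['opening'])
cam('scene','s18'); cam('wrist','w18')
im=cv2.imread('pics/s18.png'); cv2.imwrite('pics/s18z.png',cv2.resize(im[150:320,180:380],None,fx=3.5,fy=3.5,interpolation=cv2.INTER_CUBIC))"
```

```text
t 26.6167 psi -89.2 r 176.2 z 242.5 phi-psi 172.0 F tan(cw) 0.3 rad 0.3 z -0.2 torq [-0.06 -0.04  0.07] q6 -0.04 tilt [-0.019 -0.   ]
[0.49139314 0.03457612 0.2425378 ] 0.4480070837887088
```

View pics/s18z.png

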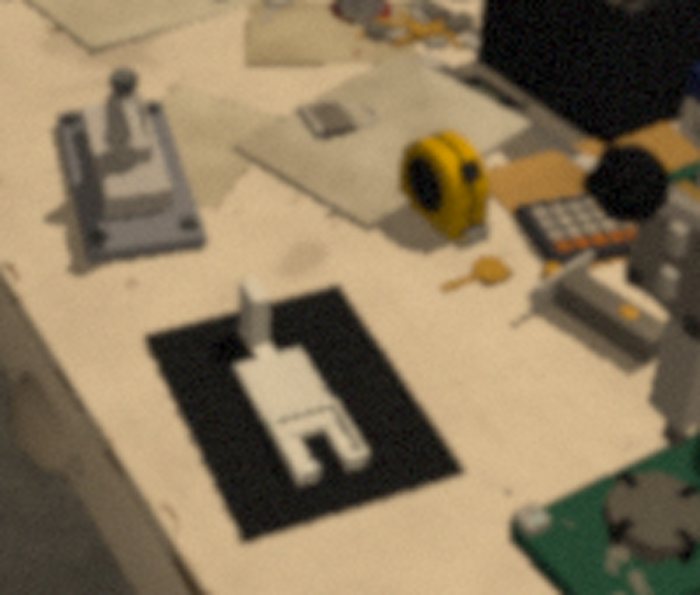

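View pics/w18.png

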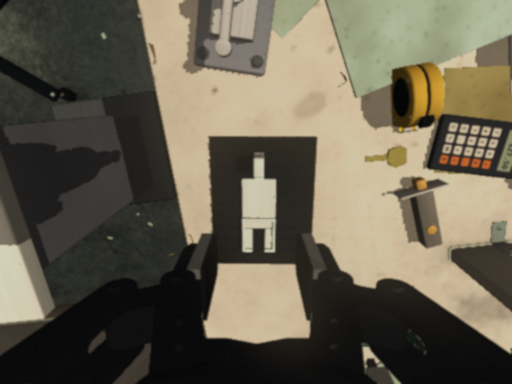

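```bash
python3 - <<'E'
from h import *
c=cam("wrist","w19")
for n,p,z in [("slotend",(259,252),.010),("shoulder",(259,179),.010),("mat1",(209,137),.004),("mat2",(317,137),.004),("mat3",(212,262),.004),("mat4",(311,263),.004),("boss",(224,46),.08)]: print(n,at(c,p,z).round(4))
a,b=at(c,(259,252),.01),at(c,(259,179),.01); u=(b-a)/np.linalg.norm(b-a); print("mid",a+.064*u,np.linalg.norm(b-a))
print("mat", np.mean([at(c,p,.004) for p in [(209,137),(317,137),(212,262),(311,263)]],0))
print(get_obs()["time_s"],abs(cv2.imread("pics/w19.png").astype(int)-cv2.imread("pics/w18.png")).mean())
E
```

```text
slotend [ 0.4747 -0.0836  0.01  ]
shoulder [0.4867 0.0133 0.01  ]
mat1 [0.4336 0.0702 0.004 ]
mat2 [0.5609 0.0544 0.004 ]
mat3 [ 0.4099 -0.094   0.004 ]
mat4 [ 0.541  -0.1105  0.004 ]
boss [0.4738 0.1537 0.08  ]
mid [ 0.48256232 -0.02008101  0.01      ] 0.09766713917652901
mat [ 0.48635231 -0.01999344  0.004     ]
26.7667 3.7058580186631946
```

```bash
python3 -c "
from bench import *
print(hand_in())"
```

```text
the job is handed in; nothing more can be done
None
```

The strap is off and lying flat in the middle of the mat, and the nut is left backed off. I handed the job in at about 26.8 s.

- **Nut:** I pushed the lever clockwise with the closed fingertips at about 5–6 N. It stopped after about 3.9 rad and stayed put under a further push of about 12 N along its path, 15 N in all. I took that as the end stop. The last wrist picture shows the lever still there, at about −104°.
- **Strap:** I gripped it by the tab and drew it out level, with about 1 N of resistance. I then lifted it over the fixture and set it down along the mat's length. The last wrist picture puts its middle at about (0.483, −0.020) m and the mat's centre at (0.486, −0.020) m, so it is about 4 mm off.
- **Setting down:** This took several tries because the arm barely responded to very small moves. One try pressed the strap on the mat at about 27 N. I lifted it, re-centred it and released it gently.
- **Final state:** In the last scene picture the tape measure, the padlock and the latch look undisturbed, judged by eye rather than measured. The gripper is about 0.24 m above the worktop and touching nothing. The side camera was blocked by the arm in both pictures I took from it during the work.

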